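# Pack stock boxes into the drop-front case

## Task

Pull the green case's front flap all the way down, swing its red-knobbed hold-down clamp up and back over centre, and stack all the stock boxes lying on the bench (white, blue, red; two or three of them, any order) flat, one on another, between the four upright guides on the case floor, lengthwise from front to back. Then swing the clamp over so that its rubber foot bears on the top box, and push the flap up fully shut. Leave the padlock, the yellow tin and the tape measure alone.

Things in the scene. Friction and masses are not known exactly. Their poses are not given: they have to be found in the camera images.
- case: fixed green steel case, 170 mm deep, 162 mm wide, open above its floor when the flap is down. Origin on the bench under the centre of the box bay; x from front to rear, y to the side, z up. Floor top z = 12 mm. Side lips 150 mm apart, top z = 20 mm; front edge x = -65, rear wall (67 mm high) to x = +105 mm. Clamp post x = +63 to +97 mm, 34 mm wide, 118 mm high, at y = 0
- bay (a point): centre of the box bay on the floor top (dark mat, 101 x 59 mm, long way front to back); axes as the case. Four aluminium guides stand beside the ends of the stack at x = -50 to -36 and +36 to +50 mm, inner faces at y = -36.5 and +36.5 mm, 5 mm thick, tops 73 mm above the floor
- flap (a joint): flap of the case, a hood of front, front part of the top and two side cheeks in one piece (6 mm sheet), hinged along the bottom front edge (hinge along case y, flap_hinge). 0 = shut (it may start ajar), 1.57 = fully down, lying flat towards case -x, its former top and its cheeks then standing 82 mm high. Stiff damped hinge: it stays or sinks slowly, and takes about 1 to 3 N at the knob
- flap_hinge (a point): point on the flap's hinge line, in the middle of its width: case x = -65, y = 0, z = 12 mm
- flap_knob (a point): centre of the flap's black ball knob, 28 mm diameter, on a 10 mm stem 35 mm off the flap's top plate. Seen from the hinge, with the flap shut, it lies 35 mm towards case +x and 168 mm up; fully down it lies 168 mm towards case -x and 35 mm up. The flap turns about case y; axes move with the flap
- clamp (a joint): hold-down clamp arm, one rigid arm hinged at clamp_pivot about case y. 0 = arm level, pointing to the front (case -x); grows as it swings up and back; 1.57 = upright; 1.80 = back stop, past centre, where it stays by its weight. It falls forward by its weight below 1.57, down to -0.25 if nothing lies under it. It rests at about -0.01 on two stacked boxes and about 0.36 on three. Almost no friction; lifting takes about 1 N at the knob. In the way of loading unless back
- clamp_pivot (a point): centre of the clamp's pivot, case x = +80, y = 0, z = 105 mm
- clamp_knob (a point): centre of the clamp's red ball knob, 28 mm diameter. With the arm level it lies 65 mm towards case -x from the pivot and 37 mm above it, and turns about the pivot with the arm (grip it lightly, about 20 N, across the case: the ball must turn between the fingers). The rubber foot (24 mm diameter) is 75 mm out along the arm, its underside 32 mm below the pivot with the arm level
- box_white: whitish cardboard box of locksmith stock, 59 x 101 x 30 mm, 0.1 to 0.2 kg, lying flat; origin at the centre of its underside, x across the 59 mm, y along the 101 mm, z up. None if absent this time. The boxes start in a row on free bench (x 0.42 to 0.70, y about 0.01 m); a bench grinder stands left of it from y = 0.065 m on (x 0.46 to 0.68, 0.23 m high)
- box_blue: blue cardboard box of locksmith stock, 59 x 101 x 30 mm, 0.1 to 0.2 kg, lying flat; origin at the centre of its underside, x across the 59 mm, y along the 101 mm, z up. None if absent this time. The boxes start in a row on free bench (x 0.42 to 0.70, y about 0.01 m); a bench grinder stands left of it from y = 0.065 m on (x 0.46 to 0.68, 0.23 m high)
- box_red: red cardboard box of locksmith stock, 59 x 101 x 30 mm, 0.1 to 0.2 kg, lying flat; origin at the centre of its underside, x across the 59 mm, y along the 101 mm, z up. None if absent this time. The boxes start in a row on free bench (x 0.42 to 0.70, y about 0.01 m); a bench grinder stands left of it from y = 0.065 m on (x 0.46 to 0.68, 0.23 m high)
- clamp_foot: the clamp's black rubber foot, a disc 24 mm across and 7 mm thick under the end of the arm; it swivels 0.6 rad either way to lie flat; origin at its swivel, 10 mm above its underside
- padlock: brass padlock lying flat, 68 x 42 x 17 mm, not to be disturbed; origin at the centre of its underside
- tin: yellow round tin with a white lid, 58 mm diameter, 58 mm high, not to be disturbed; origin at the centre of its underside
- tape_measure: yellow tape measure, 34 x 72 x 58 mm high, not to be disturbed; origin at the centre of its underside

How it is judged (in metres and radians):
On the way, in this order (a step that is already met when the one before it is completed fails the run):
1. the flap is pulled all the way down (value of joint flap above 1.45 rad), for 0.2 s.
2. the clamp is swung up and back past centre, flap still down (value of joint clamp above 1.68 rad and value of joint flap above 1.4 rad), for 0.2 s.
3. all boxes present lie stacked in the bay, clamp still back, not held (x of box_white in the frame of case between -0.02 and 0.02 m and y of box_white in the frame of case between -0.02 and 0.02 m and z of box_white in the frame of case between 0 and 0.085 m and angle between each of box_white, box_blue, box_red's own z axis and vertical below 0.12 rad and angle between the y axis of each of box_white, box_blue, box_red and the x axis of case, either way round below 0.25 rad and linear speed of each of box_white, box_blue, box_red below 0.05 m/s and x of box_blue in the frame of case between -0.02 and 0.02 m and y of box_blue in the frame of case between -0.02 and 0.02 m and z of box_blue in the frame of case between 0 and 0.085 m and x of box_red in the frame of case between -0.02 and 0.02 m and y of box_red in the frame of case between -0.02 and 0.02 m and z of box_red in the frame of case between 0 and 0.085 m and value of joint clamp above 1.6 rad and contact force between the fingers and box_white below 0.1 N and contact force between the fingers and box_blue below 0.1 N and contact force between the fingers and box_red below 0.1 N), for 0.2 s.
4. the clamp foot bears on the stack (x of box_white in the frame of case between -0.02 and 0.02 m and y of box_white in the frame of case between -0.02 and 0.02 m and z of box_white in the frame of case between 0 and 0.085 m and angle between each of box_white, box_blue, box_red's own z axis and vertical below 0.12 rad and angle between the y axis of each of box_white, box_blue, box_red and the x axis of case, either way round below 0.25 rad and linear speed of each of box_white, box_blue, box_red below 0.05 m/s and x of box_blue in the frame of case between -0.02 and 0.02 m and y of box_blue in the frame of case between -0.02 and 0.02 m and z of box_blue in the frame of case between 0 and 0.085 m and x of box_red in the frame of case between -0.02 and 0.02 m and y of box_red in the frame of case between -0.02 and 0.02 m and z of box_red in the frame of case between 0 and 0.085 m and (contact force between clamp_foot and box_white above 0.15 N or contact force between clamp_foot and box_blue above 0.15 N or contact force between clamp_foot and box_red above 0.15 N) and value of joint clamp below 0.7 rad and value of joint flap above 1.2 rad), for 0.2 s.
5. the flap is pushed up shut (value of joint flap below 0.06 rad), for 0.2 s.
At the end, for the whole second after the job is handed in: flap shut (within 0.06 rad), clamp foot resting on the top box (over 0.15 N), every box present at rest, stacked flat (within 0.12 rad) in the bay: centre within 20 mm of the bay centre in case x and y, long side along case x within 0.25 rad (x of box_white in the frame of case between -0.02 and 0.02 m and y of box_white in the frame of case between -0.02 and 0.02 m and z of box_white in the frame of case between 0 and 0.085 m and angle between each of box_white, box_blue, box_red's own z axis and vertical below 0.12 rad and angle between the y axis of each of box_white, box_blue, box_red and the x axis of case, either way round below 0.25 rad and linear speed of each of box_white, box_blue, box_red below 0.05 m/s and x of box_blue in the frame of case between -0.02 and 0.02 m and y of box_blue in the frame of case between -0.02 and 0.02 m and z of box_blue in the frame of case between 0 and 0.085 m and x of box_red in the frame of case between -0.02 and 0.02 m and y of box_red in the frame of case between -0.02 and 0.02 m and z of box_red in the frame of case between 0 and 0.085 m and (contact force between clamp_foot and box_white above 0.15 N or contact force between clamp_foot and box_blue above 0.15 N or contact force between clamp_foot and box_red above 0.15 N) and value of joint clamp below 0.7 rad and value of joint flap below 0.06 rad and linear speed of each of box_white, box_blue, box_red below 0.02 m/s); the robot touches nothing.
It fails at once if the padlock is pushed over 4 cm or tipped (distance of padlock from where it was at the start of the episode above 0.04 m or angle between padlock's own z axis and vertical above 0.5 rad).
It fails at once if the tin is pushed over 4 cm or tipped (distance of tin from where it was at the start of the episode above 0.04 m or angle between tin's own z axis and vertical above 0.5 rad).
It fails at once if the tape measure is pushed over 4 cm or tipped (distance of tape_measure from where it was at the start of the episode above 0.04 m or angle between tape_measure's own z axis and vertical above 0.5 rad).
Of box_white, box_blue, box_red only 2 to 3 are there at a start; the rules pass over those that are not, and their reading is None.
At some moment in a run one of box_white, box_blue, box_red may be knocked a few centimetres aside while the robot is not near it.
Once in a run the grip may slacken for a moment while it holds something.
It also fails if it takes over 210 s, if anything falls off the work surface, if the arm or the gripper's body presses on something with over 40 N, if the wrist force passes 120 N, or if a joint passes its speed limit or range.

## Robot

A 6-joint arm with a two-finger parallel gripper is mounted at the origin on a cart in front of the work surface, level with it; the furniture and walls round the work are solid. World frame = base frame: x ahead of the robot, y to its left, z up, the work surface at z = 0. Lengths are in mm, angles in degrees, forces in N, time in s.
With the tool pointing down it reaches from about 350 to 850 mm from the base axis. Payload 8.1 kg.
Tool frame: the origin (TCP) lies between the finger pads; the fingertips stand 17 mm ahead of it and the grasp point (between the pads) lies 2 mm behind it; z points along the fingers, y is the line along which they close (so a half turn about z gives the same grasp; the last joint's range is limited). The gripper opens to 85 mm and grips with 20 to 120 N. Pads are 22 mm wide; open, the fingers measure 114 mm over their backs; the gripper's body (76 mm by 85 mm) begins 54 mm behind the grasp point. The pads swing forward as they close: fully open they stand 13 mm farther back than shut.
Start: joints at [61.914, 7.471, 85.268, -0, 87.261, -4.893], TCP at [236.28, 551.522, 212.292] pointing down, gripper open.
Joint ranges: [-169.43, 169.43], [-51.17, 129.36], [1.28, 143.12], [-76.62, 256.62], [0, 156.53], [-152.29, 152.29]. Speed limits (degrees/s): [136.94, 136.94, 159.86, 180, 180, 180].

## Interface

Orientations are given as [roll, pitch, yaw] about the fixed x, y, z axes, in that order (R = Rz(yaw) Ry(pitch) Rx(roll)).
In Python, from bench import sense, snapshot, hand_in, trace, place_of gives the robot as it stands.
- The arm moves only by the shell command python3 -m handwheel 'ROWS' [FORCE]. ROWS is JSON, a list of rows, each a list of 7 numbers: the opening, from -1 (shut) to 1 (fully open), then the shift along the tool's x, y, z in cm, then the turn, a rotation vector about the tool's x, y, z in rad. A call has 1 to 12 rows; each row shifts and turns the commanded pose from where the row before left it, along the tool's axes as they then stand; what a row does not reach is not made up. A row lasts 1/12 s, in which the tool goes at most 41.7 mm and 7.16 degrees, less where a joint would pass 70% of its speed; a pose out of reach is approached as far as the arm can. A call with a gripper value outside its range is refused whole. The fingers move at their own pace and stop on an object; FORCE is the grip in N (left out, the last holds). Time passes only in rows, so rows that do not move let the fingers close. It gives the time, the measured TCP pose, the force, the opening and the grip force at its end, in the units of the state.
- sense(): the state, without advancing time (a new reading comes with each control period).
- snapshot(name): name is "scene" or "top" or "wrist"; returns a dict with "image" (480x640x3 uint8, red, green, blue), "intrinsics" (3x3 intrinsics, pixels), "R" (3x3) and "t" (3): a world point X has camera coordinates R X + t. Camera axes: x right, y down, z forward; pixel columns grow to the right and rows downward; lengths in mm; the calibration is good to about 2 mm. A picture is of the moment at which its call begins. There is no depth.
- hand_in(): hands the job in; it is judged then, once.
Trained networks look in a picture, given as the dict that the camera call returned (one of the last four; its "shot" number tells which), for a name from the list of things; names that differ only in an ending like _2 or _b are one class to them, and where a whole thing is asked for, a point or a joint stands for the part that bears it (a point fixed in the world has none). Each returns a list of dicts, best first, with "conf" (0 to 1); they miss things now and then, are a little off and sometimes report something else, mostly with a low value. They report only what shows in the picture. A call takes as long as a camera call.
- trace(picture, query): "pixels" (480x640 bool, what is visible of it).
- place_of(picture, query): "location" ([x, y, z] in mm, in world coordinates, good to about 4 mm: a listed point, or the origin of a listed thing).
The state is a dict: "time": time; "joint_pos": joint angles; "qd": joint speeds; "joint_efforts": joint torques, N m; "tool_pos": TCP position; "tcp_rot": TCP orientation; "ft_force": force on the tool from outside, world axes, zero at the start; "wrist_torque": the same for the moment, N m; "finger_gap": finger opening in mm; "grip_force": force on a finger pad.
Only numpy, scipy, OpenCV 4.12 (cv2) and the standard library are available. Lean on these libraries where they do the work, as an engineer would, in place of code of your own. Each camera call takes 0.05 s, during which the arm holds its last target. There are 200 camera calls.

## Working session

There is one attempt and no reset: what is moved stays moved. The work goes in short steps, Python scripts to look and compute and a shell command to move; the robot and the scene stay as the last step left them, time stands still between calls to the robot, and variables do not carry over. Pictures are saved under pics/ and viewed, at most 16 in all, crops included, and the job is handed in when it is done.

```bash
ls; mkdir -p pics
cat > h.py <<'E'
import numpy as np, cv2
from bench import sense, snapshot, trace, place_of
from scipy.spatial.transform import Rotation as Ro
def save(p,n): cv2.imwrite('pics/'+n+'.png',cv2.cvtColor(p['image'],cv2.COLOR_RGB2BGR))
def st():
    s=sense(); print({k:np.round(s[k],1).tolist() for k in('time','tool_pos','tcp_rot','joint_pos','ft_force','finger_gap','grip_force')}); return s
def proj(p,X):
    c=np.array(p['R'])@np.array(X)+np.array(p['t']); u=np.array(p['intrinsics'])@c; return u[:2]/u[2]
def plane(p,px,z):
    R=np.array(p['R']);t=np.array(p['t']);d=R.T@np.linalg.inv(p['intrinsics'])@np.array([px[0],px[1],1.]);c=-R.T@t
    return c+d*(z-c[2])/d[2]
E
cat > a.py <<'E'
from h import *
s=st()
for n in('scene','top'):
    p=snapshot(n); save(p,n+'0')
    for q in('case','bay','flap_hinge','flap_knob','clamp_pivot','clamp_knob','box_white','box_blue','box_red','padlock','tin','tape_measure'):
        try:
            r=place_of(p,q)
            print(n,q,[(np.round(x['location']).tolist(),round(x['conf'],2)) for x in r[:2]])
        except Exception as e: print(q,e)
E
python3 a.py
```

```text
pics
{'time': 0.0, 'tool_pos': [236.0, 551.0, 211.2], 'tcp_rot': [-179.9, -0.0, 156.8], 'joint_pos': [61.9, 7.5, 85.3, -0.0, 87.3, -4.9], 'ft_force': [-0.5, -0.5, -1.3], 'finger_gap': 85.7, 'grip_force': 0.0}
scene case [([448.0, -304.0, 1.0], 0.95)]
scene bay [([447.0, -304.0, 11.0], 0.71)]
scene flap_hinge [([449.0, -240.0, 12.0], 0.92), ([444.0, -319.0, 63.0], 0.31)]
scene flap_knob [([448.0, -250.0, 182.0], 0.95)]
scene clamp_pivot [([440.0, -385.0, 106.0], 0.68)]
scene clamp_knob [([448.0, -310.0, 124.0], 0.87)]
scene box_white [([679.0, 18.0, 2.0], 0.95)]
scene box_blue [([560.0, 13.0, 2.0], 0.95), ([415.0, 149.0, -0.0], 0.55)]
scene box_red []
scene padlock []
scene tin [([484.0, -553.0, -1.0], 0.77), ([447.0, -305.0, 0.0], 0.52)]
scene tape_measure [([414.0, 148.0, -0.0], 0.92)]
top case [([444.0, -310.0, 1.0], 0.76)]
top bay [([444.0, -303.0, 11.0], 0.85), ([448.0, -252.0, 182.0], 0.57)]
top flap_hinge [([448.0, -309.0, -2.0], 0.52)]
top flap_knob [([448.0, -254.0, 180.0], 0.59), ([685.0, 23.0, -4.0], 0.5)]
top clamp_pivot [([444.0, -385.0, 103.0], 0.84)]
top clamp_knob [([444.0, -315.0, 127.0], 0.53)]
top box_white [([684.0, 23.0, -4.0], 0.58), ([450.0, -254.0, 182.0], 0.22)]
top box_blue [([553.0, 18.0, 4.0], 0.88)]
top box_red []
top padlock [([443.0, -314.0, 127.0], 0.63), ([584.0, -103.0, 0.0], 0.62)]
top tin [([484.0, -551.0, 0.0], 0.57)]
top tape_measure [([415.0, 145.0, -4.0], 0.97)]
```

View pics/scene0.png

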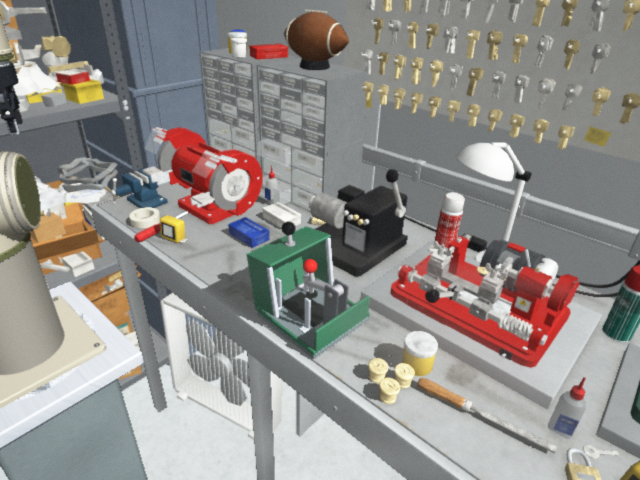

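View pics/top0.png

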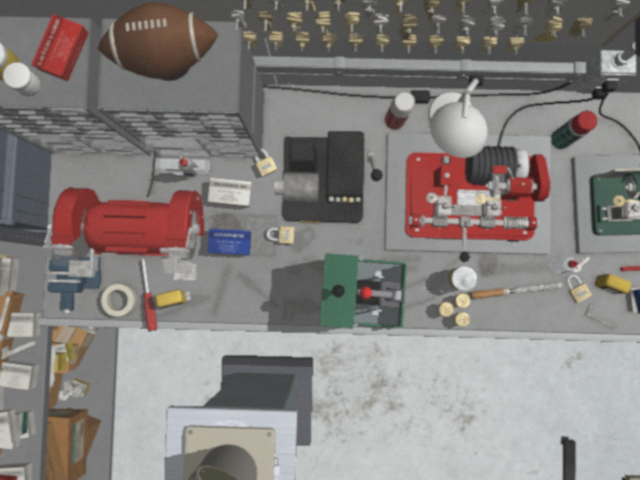

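The scene shows white and blue boxes at about (282,213) and (248,231), no red one. The case has its flap slightly ajar (black knob at 290,228) and the clamp down (red knob at 310,266). In the top view the padlock at (281,235) lies just right of the blue box, and the tape at (170,298). Now rotating and raising the tool.

```bash
cat >> h.py <<'E'
def to(X,yaw=None):
    s=st(); R=Ro.from_euler('xyz',s['tcp_rot'],degrees=True); d=R.inv().apply(np.array(X)-s['tool_pos'])/10
    print('to',np.round(X,1),'shift cm',np.round(d,2), 'turn', None if yaw is None else np.round((R.inv()*Ro.from_euler('xyz',[180,0,yaw],degrees=True)).as_rotvec(),3))
E
python3 -m handwheel '[[1,0,0,-1,0,0,0.101],[1,0,0,-1,0,0,0.101],[1,0,0,-1,0,0,0.101],[1,0,0,-1,0,0,0.101],[1,0,0,-1,0,0,0.101],[1,0,0,-1,0,0,0.101],[1,0,0,-1,0,0,0.101],[1,0,0,-1,0,0,0.101],[1,0,0,-1,0,0,0.101],[1,0,0,-1,0,0,0.101],[1,0,0,-1,0,0,0.101],[1,0,0,-1,0,0,0.101]]' 30
python3 -c "
from h import *
to([448,-200,330],87.2)"
```

```text
time: 2.3
tool_pos: [236.3, 551.5, 332.8]
tcp_rot: [180.0, -0.0, 87.1]
ft_force: [0.3, -0.3, -1.3]
finger_gap: 85.4
grip_force: 0.0
{'time': 2.3, 'tool_pos': [236.3, 551.5, 332.8], 'tcp_rot': [180.0, -0.0, 87.1], 'joint_pos': [61.9, 6.5, 73.9, 0.0, 99.6, 64.8], 'ft_force': [0.3, -0.3, -1.3], 'finger_gap': 85.4, 'grip_force': 0.0}
to [ 448 -200  330] shift cm [-73.98  24.98   0.28] turn [ 0.    -0.    -0.002]
```

```bash
python3 -m handwheel '[[1,-3.08,1.04,0,0,0,0],[1,-3.08,1.04,0,0,0,0],[1,-3.08,1.04,0,0,0,0],[1,-3.08,1.04,0,0,0,0],[1,-3.08,1.04,0,0,0,0],[1,-3.08,1.04,0,0,0,0],[1,-3.08,1.04,0,0,0,0],[1,-3.08,1.04,0,0,0,0],[1,-3.08,1.04,0,0,0,0],[1,-3.08,1.04,0,0,0,0],[1,-3.08,1.04,0,0,0,0],[1,-3.08,1.04,0,0,0,0]]'
python3 -m handwheel '[[1,-3.08,1.04,0,0,0,0],[1,-3.08,1.04,0,0,0,0],[1,-3.08,1.04,0,0,0,0],[1,-3.08,1.04,0,0,0,0],[1,-3.08,1.04,0,0,0,0],[1,-3.08,1.04,0,0,0,0],[1,-3.08,1.04,0,0,0,0],[1,-3.08,1.04,0,0,0,0],[1,-3.08,1.04,0,0,0,0],[1,-3.08,1.04,0,0,0,0],[1,-3.08,1.04,0,0,0,0],[1,-3.08,1.04,0,0,0,0]]'
python3 - <<'E'
from h import *
p=snapshot('wrist'); save(p,'w1')
for q in('case','flap_hinge','flap_knob','clamp_pivot','clamp_knob','bay'):
    print(q,[(np.round(x['location'],1).tolist(),round(x['conf'],2)) for x in place_of(p,q)[:2]])
to([448,-252,178],87.2)
E
```

```text
time: 3.3
tool_pos: [344.0, 175.1, 332.5]
tcp_rot: [180.0, -0.0, 87.4]
ft_force: [0.5, -0.1, -0.2]
finger_gap: 85.1
grip_force: 0.0
time: 4.3
tool_pos: [451.8, -200.2, 332.5]
tcp_rot: [180.0, 0.0, 87.3]
ft_force: [0.5, -0.1, 0.9]
finger_gap: 85.3
grip_force: 0.0
case []
flap_hinge [([447.2, -244.5, 17.1], 0.6)]
flap_knob [([449.0, -247.7, 182.0], 0.82)]
clamp_pivot [([440.4, -384.2, 102.1], 0.67)]
clamp_knob [([446.4, -314.4, 120.6], 0.75)]
bay []
{'time': 4.6, 'tool_pos': [451.6, -197.5, 332.6], 'tcp_rot': [180.0, 0.0, 87.4], 'joint_pos': [-29.6, -10.2, 90.3, 0.0, 99.9, -27.0], 'ft_force': [0.0, -0.5, 0.6], 'finger_gap': 85.3, 'grip_force': 0.0}
to [ 448 -252  178] shift cm [-5.46 -0.12 15.46] turn [ 0.    -0.     0.004]
```

View pics/w1.png

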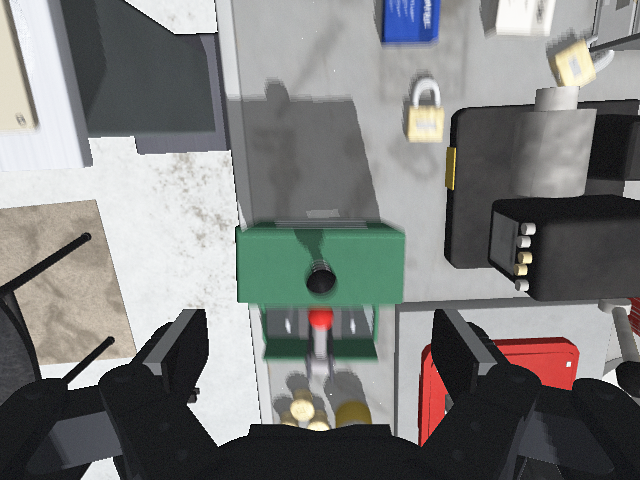

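Flap plate spans columns 237–405, rows 225–303, edges parallel to the tool; knob at (321,280). The padlock (425,115) is outside the flap's sweep. Descend onto the knob.

```bash
python3 -m handwheel '[[1,-2.7,-0.1,1,0,0,0],[1,-2.6,-0.1,2,0,0,0],[1,0,0,3,0,0,0],[1,0,0,3,0,0,0],[1,0,0,3,0,0,0],[1,0,0,2.2,0,0,0],[1,0,0,1,0,0,0],[-1,0,0,0,0,0,0],[-1,0,0,0,0,0,0],[-1,0,0,0,0,0,0],[-1,0,0,0,0,0,0],[-1,0,0,0,0,0,0]]' 25
python3 -m handwheel '[[-1,0,0,0,0,0,0],[-1,0,0,0,0,0,0],[-1,0,0,0,0,0,0],[-1,0,0,0,0,0,0]]'
python3 - <<'E'
from h import *
s=st()
# arc plan from hinge
Y,Z=s['tool_pos'][1]+240,s['tool_pos'][2]-12+2
r=np.hypot(Y,Z);a0=np.arctan2(Y,Z);print(r,a0)
a1=np.pi/2-np.arctan2(35,168)
print('end angle',a1)
a=np.linspace(a0,a1+0.02,25); y=r*np.sin(a);z=r*np.cos(a)
print(np.round(np.c_[np.diff(y),-np.diff(z)]/10,2).tolist())
E
```

```text
time: 5.65
tool_pos: [448.2, -251.8, 182.2]
tcp_rot: [179.9, 0.1, 87.4]
ft_force: [-0.7, -0.1, 0.3]
finger_gap: 25.4
grip_force: 0.0
time: 5.98
tool_pos: [447.2, -251.3, 180.4]
tcp_rot: [180.0, 0.0, 87.4]
ft_force: [-0.3, 0.7, -0.3]
finger_gap: -0.2
grip_force: 0.0
{'time': 6.0, 'tool_pos': [447.2, -251.3, 180.4], 'tcp_rot': [180.0, 0.0, 87.4], 'joint_pos': [-35.1, -5.1, 101.4, 0.0, 83.7, -32.4], 'ft_force': [-0.3, 0.7, -0.3], 'finger_gap': -0.2, 'grip_force': 0.0}
170.77792428344264 -0.06608436958931047
end angle 1.3654009376051293
[[1.03, -0.04], [1.03, 0.03], [1.03, 0.09], [1.02, 0.15], [1.01, 0.21], [1.0, 0.27], [0.98, 0.33], [0.96, 0.39], [0.93, 0.45], [0.9, 0.5], [0.87, 0.56], [0.83, 0.61], [0.8, 0.66], [0.76, 0.7], [0.71, 0.75], [0.66, 0.79], [0.62, 0.83], [0.56, 0.86], [0.51, 0.9], [0.46, 0.93], [0.4, 0.95], [0.34, 0.97], [0.28, 0.99], [0.22, 1.01]]
```

Run:
```python
from h import *
for n in('wrist','top'):
    p=snapshot(n); 
    if n=='wrist': save(p,'w2')
    for q in('flap_knob','clamp_knob','clamp_pivot','bay'):
        print(n,q,[(np.round(x['location'],1).tolist(),round(x['conf'],2)) for x in place_of(p,q)[:2]])
```

```text
wrist flap_knob [([449.2, -251.6, 181.8], 0.8)]
wrist clamp_knob []
wrist clamp_pivot [([440.3, -384.0, 104.6], 0.88)]
wrist bay []
top flap_knob []
top clamp_knob [([556.5, 16.0, 2.6], 0.63)]
top clamp_pivot [([445.2, -386.2, 103.7], 0.4)]
top bay []
```

View pics/w2.png

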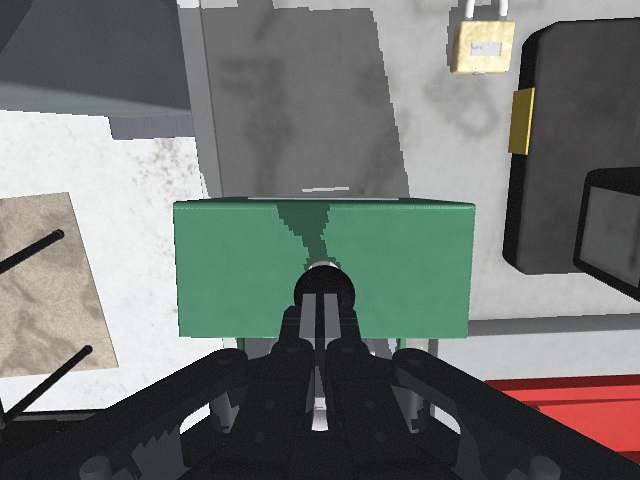

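Run:
```python
from h import *
s=sense(); p=snapshot('wrist')
T=np.array(s['tool_pos']); print('tcp px',proj(p,T),'tips',proj(p,T-[0,0,17]))
m=trace(p,'flap_knob')[0]['pixels']; v,u=np.nonzero(m); print(u.min(),u.max(),v.min(),v.max())
g=p['image'].astype(int)
for z in(175,182,195): print(z,plane(p,[324,292],z), proj(p,[448.5,-247,z]))
print(np.round(-np.array(p['R']).T@p['t'],1))
```

```text
tcp px [319.29129787 293.27739399] tips [319.29695031 279.43112252]
172 476 196 339
175 [ 449.34124666 -252.9930202   175.        ] [321.68204227 280.38988551]
182 [ 449.39106716 -249.89314309  182.        ] [321.77200554 286.22337981]
195 [ 449.48359096 -244.13622848  195.        ] [321.95899056 298.34806177]
[ 450.5 -178.8  342.5]
```

Run:
```python
from h import *
p=snapshot('wrist'); print(p['intrinsics'])
i=cv2.cvtColor(p['image'],cv2.COLOR_RGB2BGR)[180:420,180:500]; i=cv2.convertScaleAbs(cv2.resize(i,(800,600),interpolation=cv2.INTER_CUBIC),alpha=2,beta=20); cv2.imwrite('pics/w3.png',i)
```

```text
[[381.12134823   0.         319.4513906 ]
 [  0.         381.12134823 243.39870978]
 [  0.           0.           1.        ]]
```

View pics/w3.png

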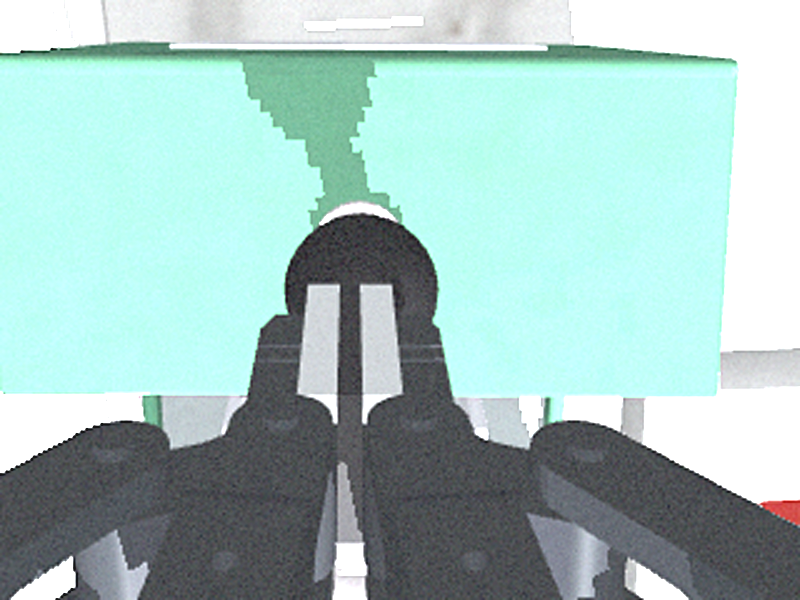

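The pads have shut just above/at the ball at (325,293) without catching it; reopen, go 14 mm lower and grip again.

```bash
python3 -m handwheel '[[1,0,0,-1,0,0,0],[1,0,0,0,0,0,0],[1,0,0,0,0,0,0],[1,0,0,0,0,0,0],[1,0,0,0,0,0,0],[1,0,0,0,0,0,0],[1,0,0,0.8,0,0,0],[1,0,0,0.8,0,0,0],[1,0,0,0.8,0,0,0],[1,0,0,0,0,0,0]]'
python3 -m handwheel '[[-1,0,0,0,0,0,0],[-1,0,0,0,0,0,0],[-1,0,0,0,0,0,0],[-1,0,0,0,0,0,0],[-1,0,0,0,0,0,0],[-1,0,0,0,0,0,0],[-1,0,0,0,0,0,0]]'
```

```text
time: 7.47
tool_pos: [445.8, -250.3, 163.2]
tcp_rot: [-179.8, -0.1, 87.4]
ft_force: [-0.4, -0.3, -1.3]
finger_gap: 85.5
grip_force: 0.0
time: 8.05
tool_pos: [449.1, -251.5, 167.3]
tcp_rot: [179.7, 0.1, 87.4]
ft_force: [8.9, -0.4, -1.9]
finger_gap: 23.9
grip_force: 23.8
```

```bash
python3 -m handwheel '[[0,0,0.2,0,0,0,0],[0,0,0,0,0,0,0],[0,0,0,0,0,0,0],[0,0,0,0.5,0,0,0],[0,0,0,0.4,0,0,0],[0,0,0,0,0,0,0],[-1,0,0,0,0,0,0],[-1,0,0,0,0,0,0],[-1,0,0,0,0,0,0],[-1,0,0,0,0,0,0],[-1,0,0,0,0,0,0]]' 25
python3 - <<'E'
from h import *
st(); p=snapshot('wrist')
i=cv2.cvtColor(p['image'],cv2.COLOR_RGB2BGR)[180:420,180:500]; i=cv2.convertScaleAbs(cv2.resize(i,(480,360),interpolation=cv2.INTER_CUBIC),alpha=2,beta=20); cv2.imwrite('pics/w4.png',i)
E
```

```text
time: 8.97
tool_pos: [449.2, -251.2, 157.0]
tcp_rot: [-180.0, -0.0, 87.4]
ft_force: [1.9, -0.0, -4.0]
finger_gap: 26.0
grip_force: 24.8
{'time': 9.0, 'tool_pos': [449.2, -251.2, 157.0], 'tcp_rot': [-180.0, -0.0, 87.4], 'joint_pos': [-34.9, -3.9, 102.7, 0.0, 81.2, -32.3], 'ft_force': [1.9, -0.0, -4.0], 'finger_gap': 26.0, 'grip_force': 24.8}
```

View pics/w4.png

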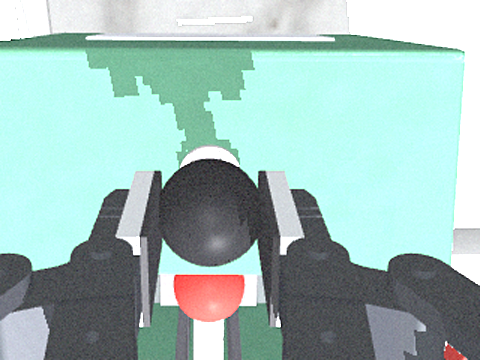

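The ball (210,212 in the crop) sits between the pad ends; the real fingertips evidently reach less far than nominal. Go 8 mm lower for a fuller hold.

```bash
python3 -m handwheel '[[0,0,0,0,0,0,0],[0,0,0,0,0,0,0],[0,0,0,0.4,0,0,0],[0,0,0,0.4,0,0,0],[-1,0,0,0,0,0,0],[-1,0,0,0,0,0,0],[-1,0,0,0,0,0,0],[-1,0,0,0,0,0,0],[-1,0,0,0,0,0,0]]' 30
```

```text
time: 9.77
tool_pos: [449.2, -251.1, 148.8]
tcp_rot: [-180.0, -0.0, 87.4]
ft_force: [5.1, 0.2, -8.4]
finger_gap: 25.8
grip_force: 29.9
```

Run:
```python
from h import *
st()
for n in ('scene','top'):
    p=snapshot(n)
    T=np.array(sense()['tool_pos']); print(n,'tcp px',proj(p,T),'knob', [(np.round(x['location'],1).tolist(),round(x['conf'],2)) for x in place_of(p,'flap_knob')[:2]])
    if n=='scene': save(p,'s2')
    if n=='scene':
        i=cv2.cvtColor(p['image'],cv2.COLOR_RGB2BGR)[150:350,200:420]; cv2.imwrite('pics/s2c.png',cv2.resize(i,None,fx=2.5,fy=2.5))
```

```text
{'time': 9.8, 'tool_pos': [449.2, -251.1, 148.8], 'tcp_rot': [-180.0, -0.0, 87.4], 'joint_pos': [-34.9, -3.6, 103.3, 0.0, 80.3, -32.3], 'ft_force': [5.1, 0.2, -8.4], 'finger_gap': 25.8, 'grip_force': 29.9}
scene tcp px [288.76389632 243.77797422] knob [([446.2, -252.6, 182.9], 0.95), ([483.7, -549.5, -0.7], 0.34)]
top tcp px [338.09064009 291.24721987] knob []
```

View pics/s2c.png

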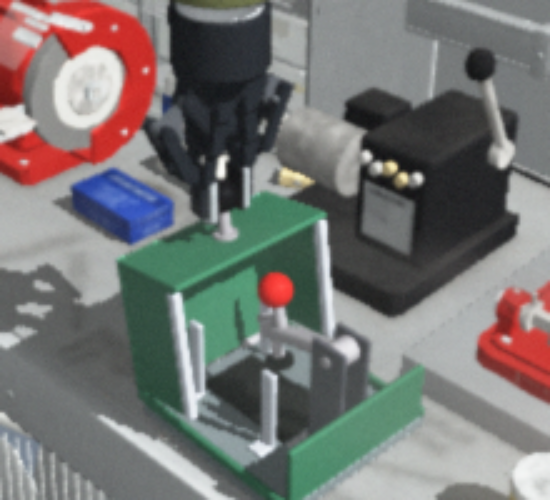

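Nominal TCP projects to the stem base (crop 222,234) while the pads actually hold the ball (230,185): the real grasp point is about 32 mm above the reported one. Ball is centred; now pull along the arc.

```bash
python3 -m handwheel '[[-1,1.03,0,-0.04,0,0,0],[-1,1.03,0,0.03,0,0,0],[-1,1.03,0,0.09,0,0,0],[-1,1.02,0,0.15,0,0,0],[-1,1.01,0,0.21,0,0,0],[-1,1.0,0,0.27,0,0,0],[-1,0.98,0,0.33,0,0,0],[-1,0.96,0,0.39,0,0,0],[-1,0.93,0,0.45,0,0,0],[-1,0.90,0,0.50,0,0,0],[-1,0.87,0,0.56,0,0,0],[-1,0.83,0,0.61,0,0,0]]'
python3 -m handwheel '[[-1,0.80,0,0.66,0,0,0],[-1,0.76,0,0.70,0,0,0],[-1,0.71,0,0.75,0,0,0],[-1,0.66,0,0.79,0,0,0],[-1,0.62,0,0.83,0,0,0],[-1,0.56,0,0.86,0,0,0],[-1,0.51,0,0.90,0,0,0],[-1,0.46,0,0.93,0,0,0],[-1,0.40,0,0.95,0,0,0],[-1,0.34,0,0.97,0,0,0],[-1,0.28,0,0.99,0,0,0],[-1,0.22,0,1.01,0,0,0]]'
python3 -m handwheel '[[-1,0,0,0,0,0,0],[-1,0,0,0,0,0,0],[-1,0,0,0,0,0,0]]'
python3 - <<'E'
from h import *
p=snapshot('scene')
for q in('flap_knob','clamp_knob','clamp_pivot','bay'): print(q,[(np.round(x['location'],1).tolist(),round(x['conf'],2)) for x in place_of(p,q)[:2]])
E
```

```text
time: 10.97
tool_pos: [455.3, -134.5, 113.8]
tcp_rot: [179.9, -0.0, 87.4]
ft_force: [5.5, 1.3, 2.8]
finger_gap: 26.1
grip_force: 31.7
time: 11.97
tool_pos: [458.6, -71.6, 10.0]
tcp_rot: [179.9, -0.0, 87.4]
ft_force: [8.3, 2.4, 0.8]
finger_gap: 25.7
grip_force: 32.6
time: 12.22
tool_pos: [458.5, -71.7, 10.1]
tcp_rot: [179.9, -0.0, 87.4]
ft_force: [9.4, 2.7, -2.1]
finger_gap: 26.2
grip_force: 33.5
flap_knob [([457.3, -76.4, 48.6], 0.73)]
clamp_knob [([448.4, -311.8, 124.7], 0.94)]
clamp_pivot [([442.7, -383.0, 101.1], 0.7), ([445.2, -307.5, 0.5], 0.59)]
bay [([447.3, -305.2, 13.6], 0.64)]
```

Knob at (457,-74,48): flap fully down. Release, rise, go over the clamp knob.

```bash
python3 -m handwheel '[[1,0,0,0,0,0,0],[1,0,0,0,0,0,0],[1,0,0,0,0,0,0],[1,0,0,0,0,0,0],[1,0,0,-2,0,0,0],[1,0,0,-4,0,0,0],[1,0,0,-4,0,0,0],[1,0,0,-4,0,0,0],[1,-1,0,-3,0,0,0],[1,-3,0,-1,0,0,0],[1,-4,0,0,0,0,0],[1,-4,0,0,0,0,0]]' 20
python3 -m handwheel '[[1,-4,0,0,0,0,0],[1,-4,0,0,0,0,0],[1,-3,0,0,0,0,0],[1,-1,0,0,0,0,0],[1,0,0,0,0,0,0]]'
python3 - <<'E'
from h import *
s=sense()
p=snapshot('wrist'); save(p,'w5')
for q in('flap_knob','clamp_knob','clamp_pivot','bay'): print(q,[(np.round(x['location'],1).tolist(),round(x['conf'],2)) for x in place_of(p,q)[:2]])
to([447.5,-312.5,92],87.2)
p=snapshot('scene')
for q in('flap_knob','clamp_knob','clamp_pivot'): print(q,[(np.round(x['location'],1).tolist(),round(x['conf'],2)) for x in place_of(p,q)[:2]])
E
```

```text
time: 13.47
tool_pos: [452.4, -193.5, 192.0]
tcp_rot: [179.9, 0.1, 87.5]
ft_force: [-0.0, 1.0, 0.4]
finger_gap: 85.3
grip_force: 0.0
time: 13.88
tool_pos: [445.3, -314.2, 189.6]
tcp_rot: [-179.9, -0.0, 87.2]
ft_force: [0.9, 0.8, 0.0]
finger_gap: 85.6
grip_force: 0.0
flap_knob [([443.5, -318.0, 61.2], 0.39)]
clamp_knob [([443.8, -315.3, 119.5], 0.82)]
clamp_pivot [([441.4, -387.0, 104.5], 0.89), ([484.9, -552.9, -0.1], 0.35)]
bay [([448.8, -303.3, 12.2], 0.94), ([484.4, -555.0, 1.0], 0.31)]
{'time': 14.1, 'tool_pos': [446.7, -310.7, 190.3], 'tcp_rot': [-180.0, -0.0, 87.5], 'joint_pos': [-40.2, -0.5, 95.9, 0.0, 84.7, -37.7], 'ft_force': [-0.4, 0.1, 0.4], 'finger_gap': 85.3, 'grip_force': 0.0}
to [ 447.5 -312.5   92. ] shift cm [-0.18  0.09  9.83] turn [-0.    -0.001  0.004]
flap_knob []
clamp_knob [([446.6, -312.3, 122.0], 0.75)]
clamp_pivot [([442.1, -382.1, 107.0], 0.88)]
```

```bash
python3 -m handwheel '[[1,-0.2,0,3,0,0,0],[1,0,0,3,0,0,0],[1,0,0,2.5,0,0,0],[1,0,0,1.5,0,0,0],[1,0,0,0,0,0,0],[-1,0,0,0,0,0,0],[-1,0,0,0,0,0,0],[-1,0,0,0,0,0,0],[-1,0,0,0,0,0,0],[-1,0,0,0,0,0,0],[-1,0,0,0,0,0,0],[-1,0,0,0,0,0,0]]' 20
python3 - <<'E'
from h import *
s=st()
Y,Z=s['tool_pos'][1]+384.5,s['tool_pos'][2]+33-105
r=np.hypot(Y,Z);a0=np.arctan2(Z,Y);print(r,a0,'clamp',a0-.5174)
a=np.linspace(a0,.5174+1.82,25);d=74.8/r
print(np.round(np.c_[np.diff(74.8*np.cos(a)),-np.diff(74.8*np.sin(a))]/10,2).tolist())
E
```

```text
time: 15.33
tool_pos: [446.1, -314.7, 92.0]
tcp_rot: [-180.0, 0.1, 87.4]
ft_force: [-6.0, 1.3, 9.0]
finger_gap: 26.7
grip_force: 19.2
{'time': 15.3, 'tool_pos': [446.1, -314.7, 92.0], 'tcp_rot': [-180.0, 0.1, 87.4], 'joint_pos': [-40.5, 4.3, 101.5, -0.1, 74.1, -37.9], 'ft_force': [-6.0, 1.3, 9.0], 'finger_gap': 26.7, 'grip_force': 19.2}
72.57554492813091 0.2795232345961309 clamp -0.2378767654038691
[[-0.2, -0.61], [-0.25, -0.59], [-0.3, -0.56], [-0.35, -0.54], [-0.4, -0.5], [-0.44, -0.47], [-0.48, -0.43], [-0.51, -0.39], [-0.54, -0.34], [-0.57, -0.29], [-0.59, -0.24], [-0.61, -0.19], [-0.63, -0.14], [-0.64, -0.09], [-0.64, -0.03], [-0.64, 0.02], [-0.64, 0.08], [-0.63, 0.13], [-0.61, 0.19], [-0.6, 0.24], [-0.57, 0.29], [-0.55, 0.34], [-0.52, 0.38], [-0.48, 0.42]]
```

```bash
python3 -m handwheel '[[-1,-0.2,0,-0.61,0,0,0],[-1,-0.25,0,-0.59,0,0,0],[-1,-0.30,0,-0.56,0,0,0],[-1,-0.35,0,-0.54,0,0,0],[-1,-0.40,0,-0.50,0,0,0],[-1,-0.44,0,-0.47,0,0,0],[-1,-0.48,0,-0.43,0,0,0],[-1,-0.51,0,-0.39,0,0,0],[-1,-0.54,0,-0.34,0,0,0],[-1,-0.57,0,-0.29,0,0,0],[-1,-0.59,0,-0.24,0,0,0],[-1,-0.61,0,-0.19,0,0,0]]'
python3 -m handwheel '[[-1,-0.63,0,-0.14,0,0,0],[-1,-0.64,0,-0.09,0,0,0],[-1,-0.64,0,-0.03,0,0,0],[-1,-0.64,0,0.02,0,0,0],[-1,-0.64,0,0.08,0,0,0],[-1,-0.63,0,0.13,0,0,0],[-1,-0.61,0,0.19,0,0,0],[-1,-0.60,0,0.24,0,0,0],[-1,-0.57,0,0.29,0,0,0],[-1,-0.55,0,0.34,0,0,0],[-1,-0.52,0,0.38,0,0,0],[-1,-0.48,0,0.42,0,0,0]]'
python3 - <<'E'
from h import *
p=snapshot('scene')
for q in('clamp_knob','flap_knob','clamp_pivot'): print(q,[(np.round(x['location'],1).tolist(),round(x['conf'],2)) for x in place_of(p,q)[:2]])
E
```

```text
time: 16.33
tool_pos: [443.4, -367.1, 142.4]
tcp_rot: [-180.0, -0.0, 87.4]
ft_force: [-6.1, 2.1, 1.2]
finger_gap: 26.4
grip_force: 20.3
time: 17.33
tool_pos: [439.7, -441.5, 125.9]
tcp_rot: [180.0, 0.3, 87.3]
ft_force: [-10.5, -4.6, 8.7]
finger_gap: 25.3
grip_force: 19.2
clamp_knob [([440.6, -427.7, 163.4], 0.51)]
flap_knob []
clamp_pivot [([447.0, -382.1, 105.0], 0.88)]
```

```bash
python3 -m handwheel '[[1,0,0,0,0,0,0],[1,0,0,0,0,0,0],[1,0,0,0,0,0,0],[1,0,0,0,0,0,0],[1,0,0,-2,0,0,0],[1,0,0,-4,0,0,0],[1,0,0,-4,0,0,0],[1,0,0,-3,0,0,0],[1,4,0,0,0,0,0],[1,4,0,0,0,0,0],[1,4,0,0,0,0,0],[1,4,0,0,0,0,0]]' 20
python3 - <<'E'
from h import *
p=snapshot('scene');save(p,'s3')
for q in('clamp_knob','clamp_foot','flap_knob','box_white','box_blue','bay','tin'): print(q,[(np.round(x['location'],1).tolist(),round(x['conf'],2)) for x in place_of(p,q)[:2]])
to([556,15,240],88)
E
```

```text
time: 18.53
tool_pos: [448.0, -276.5, 253.6]
tcp_rot: [180.0, -0.0, 87.3]
ft_force: [0.3, 0.9, 0.2]
finger_gap: 85.1
grip_force: 0.0
clamp_knob [([441.7, -433.2, 159.4], 0.84)]
clamp_foot [([441.7, -379.4, 180.1], 0.43)]
flap_knob [([457.5, -73.7, 45.7], 0.73)]
box_white [([681.1, 20.5, -1.0], 0.9), ([440.6, -383.2, 181.2], 0.72)]
box_blue [([559.8, 11.0, 0.7], 0.83)]
bay [([448.1, -305.2, 12.3], 0.92)]
tin [([484.0, -551.9, 0.8], 0.98), ([414.1, 147.5, 0.1], 0.71)]
{'time': 18.9, 'tool_pos': [447.9, -279.1, 253.5], 'tcp_rot': [-180.0, 0.0, 87.3], 'joint_pos': [-37.5, -4.6, 93.2, -0.0, 91.3, -34.8], 'ft_force': [-0.1, 0.9, -0.2], 'finger_gap': 85.5, 'grip_force': 0.0}
to [556  15 240] shift cm [29.89  9.42  1.34] turn [-0.     0.    -0.012]
```

View pics/s3.png

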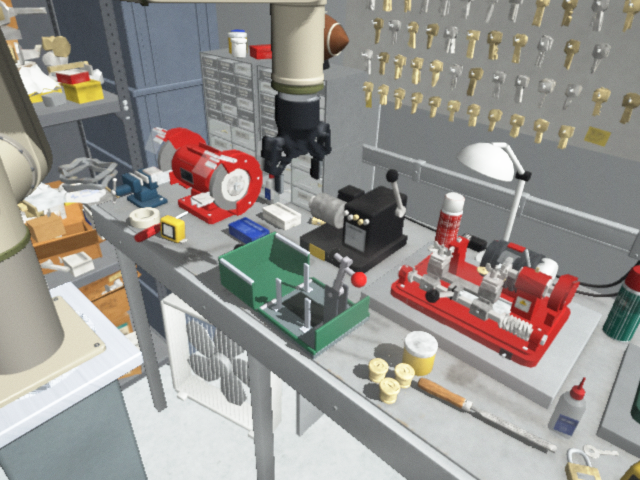

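The clamp stands back (red knob at 359,280), flap down, boxes undisturbed at (248,231) and (282,214). Over to the boxes.

```bash
python3 -m handwheel '[[1,3.34,1.54,0,0,0,0],[1,3.34,1.54,0,0,0,0],[1,3.34,1.54,0,0,0,0],[1,3.34,1.54,0,0,0,0],[1,3.34,1.54,0,0,0,0],[1,3.34,1.54,0,0,0,0],[1,3.34,1.54,0,0,0,0],[1,3.34,1.54,0,0,0,0],[1,3.34,1.54,0,0,0,0],[1,0,0,0,0,0,0],[1,0,0,0,0,0,0]]' 40
cat > b.py <<'E'
from h import *
p=snapshot('wrist'); save(p,'wb')
for q in('box_white','box_blue'):
    print(q,[(np.round(x['location'],1).tolist(),round(x['conf'],2)) for x in place_of(p,q)[:2]])
    for t in trace(p,q)[:1]:
        m=t['pixels'].astype(np.uint8); c=max(cv2.findContours(m,0,2)[0],key=cv2.contourArea)
        (b)=cv2.boxPoints(cv2.minAreaRect(c)); print(t['conf'],np.round(b).tolist())
        W=np.array([plane(p,x,30)[:2] for x in c[:,0,:]],np.float32)
        r=cv2.minAreaRect(W); print('rect z30',np.round(r[0],1),np.round(r[1],1),round(r[2],1))
st()
E
python3 b.py
```

```text
time: 19.85
tool_pos: [600.9, 16.7, 252.6]
tcp_rot: [-179.9, 0.0, 87.5]
ft_force: [0.4, 0.8, 0.7]
finger_gap: 85.4
grip_force: 0.0
box_white [([685.3, 21.2, -1.7], 0.8)]
0.78 [[365.0, 244.0], [372.0, 143.0], [435.0, 148.0], [428.0, 248.0]]
rect z30 [681.9  19.3] [101.3  62.8] 85.6
box_blue [([560.3, 16.8, -1.5], 0.69)]
0.78 [[249.0, 160.0], [309.0, 159.0], [312.0, 253.0], [252.0, 255.0]]
rect z30 [560.4  13.7] [98.4 61. ] 88.3
{'time': 20.1, 'tool_pos': [600.1, 14.2, 253.6], 'tcp_rot': [180.0, 0.0, 87.2], 'joint_pos': [-3.5, 6.7, 81.8, -0.0, 91.5, -0.8], 'ft_force': [-0.3, -0.9, 0.2], 'finger_gap': 85.2, 'grip_force': 0.0}
```

View pics/wb.png

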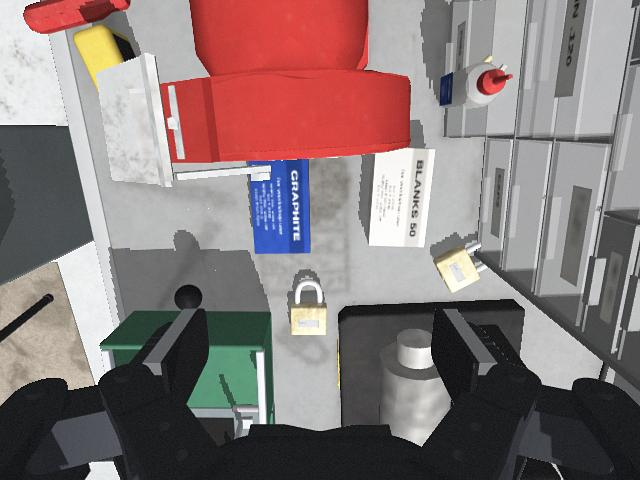

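Blue at (280,207) and white (400,197), the grinder's rest overhanging just the far end of the blue box; padlock at (308,318) clear. Descend on the blue, 5 mm on the near side of its centre.

```bash
python3 -m handwheel '[[1,-0.35,-2,0,0,0,0],[1,-0.35,-2,2,0,0,0],[1,0,0,4,0,0,0],[1,0,0,4,0,0,0],[1,0,0,4,0,0,0],[1,0,0,4,0,0,0],[1,0,0,3,0,0,0],[1,0,0,2,0,0,0],[1,0,0,0.5,0,0,0],[1,0,0,0,0,0,0]]' 40
python3 b.py
```

```text
time: 20.93
tool_pos: [558.2, 9.8, 17.0]
tcp_rot: [-179.8, -0.0, 87.3]
ft_force: [-0.4, 0.9, 1.2]
finger_gap: 85.7
grip_force: 0.0
box_white [([682.0, 22.0, -1.7], 0.65)]
0.81 [[498.0, 376.0], [503.0, 151.0], [643.0, 154.0], [639.0, 379.0]]
rect z30 [671.9  18.6] [99.8 67.1] 86.2
box_blue [([561.2, 18.6, -0.9], 0.89), ([682.4, 21.7, -4.0], 0.64)]
0.7 [[245.0, 168.0], [394.0, 163.0], [401.0, 392.0], [251.0, 396.0]]
rect z30 [560.3  17. ] [104.2  59.7] 88.5
{'time': 21.2, 'tool_pos': [561.9, 10.3, 21.1], 'tcp_rot': [179.8, 0.0, 87.3], 'joint_pos': [-4.2, 11.5, 101.7, -0.0, 66.5, -1.5], 'ft_force': [-0.1, -0.2, -0.3], 'finger_gap': 85.5, 'grip_force': 0.0}
```

```bash
python3 -m handwheel '[[1,0.2,0,1,0,0,0],[1,0,0,1,0,0,0],[1,0,0,0.8,0,0,0],[1,0,0,0,0,0,0],[-1,0,0,0,0,0,0],[-1,0,0,0,0,0,0],[-1,0,0,0,0,0,0],[-1,0,0,0,0,0,0],[-1,0,0,0,0,0,0]]' 50
```

```text
time: 21.93
tool_pos: [560.4, 12.6, -9.0]
tcp_rot: [180.0, 0.0, 87.4]
ft_force: [0.7, 0.2, 0.9]
finger_gap: 57.7
grip_force: 54.7
```

```bash
python3 -m handwheel '[[-1,0,0,-1,0,0,0],[-1,0,0,-3,0,0,0],[-1,0,0,-4,0,0,0],[-1,0,0,-4,0,0,0],[-1,0,0,-4,0,0,0]]' 50
python3 -m handwheel '[[-1,-2.72,-0.816,0,0,0,0],[-1,-2.72,-0.816,0,0,0,0],[-1,-2.72,-0.816,0,0,0,0],[-1,-2.72,-0.816,0,0,0,0],[-1,-2.72,-0.816,0,0,0,0],[-1,-2.72,-0.816,0,0,0,0],[-1,-2.72,-0.816,0,0,0,0],[-1,-2.72,-0.816,0,0,0,0],[-1,-2.72,-0.816,0,0,0,0],[-1,-2.72,-0.816,0,0,0,0],[-1,-2.72,-0.816,0,0,0,0],[-1,-2.72,-0.816,0,0,0,0]]'
python3 - <<'E'
from h import *
p=snapshot('wrist'); save(p,'w6')
for q in('box_blue','bay','clamp_pivot','clamp_foot'): print(q,[(np.round(x['location'],1).tolist(),round(x['conf'],2)) for x in place_of(p,q)[:2]])
p=snapshot('scene')
for q in('box_blue','bay','clamp_pivot','clamp_knob','box_white'): print(q,[(np.round(x['location'],1).tolist(),round(x['conf'],2)) for x in place_of(p,q)[:2]])
to([447.3,-308.8,150],87.2)
E
```

```text
time: 22.35
tool_pos: [559.3, 12.7, 152.8]
tcp_rot: [-180.0, -0.0, 87.4]
ft_force: [0.1, -0.7, -1.5]
finger_gap: 57.7
grip_force: 54.5
time: 23.35
tool_pos: [446.5, -310.1, 151.4]
tcp_rot: [180.0, 0.0, 87.4]
ft_force: [0.5, -0.9, -1.4]
finger_gap: 57.2
grip_force: 56.9
box_blue [([446.1, -308.7, 159.5], 0.58)]
bay []
clamp_pivot []
clamp_foot []
box_blue [([445.6, -310.6, 160.4], 0.6)]
bay [([446.7, -302.6, 10.0], 0.58), ([484.8, -547.5, -0.3], 0.36)]
clamp_pivot [([442.7, -383.9, 102.9], 0.59)]
clamp_knob [([441.7, -435.6, 154.0], 0.64)]
box_white [([681.6, 19.6, 2.1], 0.7), ([412.4, 147.4, -3.0], 0.19)]
{'time': 23.9, 'tool_pos': [447.6, -308.1, 150.7], 'tcp_rot': [180.0, 0.0, 87.4], 'joint_pos': [-40.0, 0.9, 98.7, 0.0, 80.4, -37.4], 'ft_force': [0.4, 0.3, -2.2], 'finger_gap': 57.7, 'grip_force': 56.8}
to [ 447.3 -308.8  150. ] shift cm [-0.07 -0.03  0.07] turn [0.    0.    0.004]
```

View pics/w6.png

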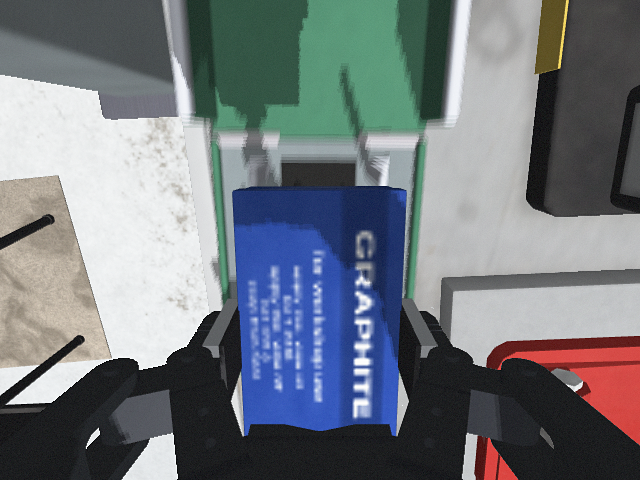

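Blue box centred (col 318) over the mat (282–356) and guides. Lower it.

```bash
python3 -m handwheel '[[-1,0,0,2,0,0,0],[-1,0,0,2.5,0,0,0],[-1,0,0,2.5,0,0,0],[-1,0,0,2,0,0,0],[-1,0,0,1.5,0,0,0],[-1,0,0,1.5,0,0,0],[-1,0,0,1,0,0,0],[-1,0,0,0.7,0,0,0],[-1,0,0,0.4,0,0,0],[-1,0,0,0,0,0,0]]'
python3 -m handwheel '[[-1,0,0,0.2,0,0,0],[-1,0,0,0.2,0,0,0],[-1,0,0,0.2,0,0,0]]'
```

```text
time: 24.73
tool_pos: [447.1, -308.5, 9.1]
tcp_rot: [-180.0, -0.0, 87.4]
ft_force: [-0.2, 0.3, -0.9]
finger_gap: 57.3
grip_force: 56.9
time: 24.98
tool_pos: [448.3, -310.6, 5.7]
tcp_rot: [179.9, 0.2, 87.4]
ft_force: [-3.1, -2.8, 10.6]
finger_gap: 57.5
grip_force: 58.3
```

```bash
python3 -m handwheel '[[0.5,0,0,0,0,0,0],[0.5,0,0,0,0,0,0],[0.5,0,0,0,0,0,0],[0.5,0,0,-1,0,0,0],[0.5,0,0,-2,0,0,0],[0.5,0,0,-4,0,0,0],[1,0,0,-4,0,0,0],[1,0,0,-4,0,0,0],[1,0,0,-3,0,0,0],[1,0,0,0,0,0,0]]'
python3 - <<'E'
from h import *
p=snapshot('wrist'); save(p,'w7')
for q in('box_blue','bay'): print(q,[(np.round(x['location'],1).tolist(),round(x['conf'],2)) for x in place_of(p,q)[:2]])
p=snapshot('scene')
for q in('box_blue','box_white','clamp_knob'): print(q,[(np.round(x['location'],1).tolist(),round(x['conf'],2)) for x in place_of(p,q)[:2]])
to([681,15,185],87.2)
E
```

```text
time: 25.82
tool_pos: [450.6, -311.6, 193.3]
tcp_rot: [179.4, 0.5, 87.4]
ft_force: [0.1, -1.4, 0.5]
finger_gap: 85.6
grip_force: 0.0
box_blue [([450.3, -310.5, 13.2], 0.74)]
bay []
box_blue []
box_white [([683.7, 21.8, -1.2], 0.63)]
clamp_knob [([444.4, -435.8, 156.0], 0.97)]
{'time': 26.2, 'tool_pos': [446.3, -308.1, 181.7], 'tcp_rot': [-179.8, -0.1, 87.4], 'joint_pos': [-40.0, -0.3, 96.6, 0.0, 83.9, -37.4], 'ft_force': [0.6, -0.1, 0.4], 'finger_gap': 85.3, 'grip_force': 0.0}
to [681  15 185] shift cm [33.36 21.96 -0.32] turn [-0.003 -0.002  0.003]
```

View pics/w7.png

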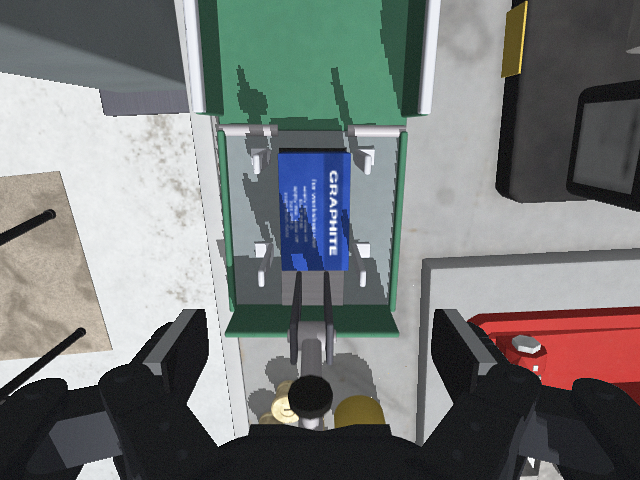

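Blue lies flat and centred between the guides (280–350, 150–271). Fetch the white one.

```bash
python3 -m handwheel '[[1,4,0,0,0,0,0],[1,4,0,0,0,0,0],[1,4,0,0,0,0,0],[1,4,0,0,0,0,0],[1,4,3,0,0,0,0],[1,4,3,0,0,0,0],[1,4,3,0,0,0,0],[1,4,3,0,0,0,0],[1,1.4,3.4,0,0,0,0],[1,0,3.3,0,0,0,0],[1,0,3.3,0,0,0,0],[1,0,0,0,0,0,0]]'
python3 b.py
```

```text
time: 27.17
tool_pos: [663.6, -10.5, 178.2]
tcp_rot: [-179.7, -0.0, 87.4]
ft_force: [-0.2, -0.5, -1.0]
finger_gap: 85.6
grip_force: 0.0
box_white [([682.3, 17.6, -1.6], 0.64)]
0.59 [[305.0, 243.0], [308.0, 118.0], [383.0, 120.0], [380.0, 245.0]]
rect z30 [683.1  18.4] [101.7  59.2] 85.5
box_blue []
0.85 [[90.0, 458.0], [119.0, 458.0], [119.0, 479.0], [90.0, 479.0]]
rect z30 [ 426.7 -263.9] [27.5 30.8] 87.8
{'time': 27.4, 'tool_pos': [660.3, -11.2, 183.4], 'tcp_rot': [-180.0, -0.0, 87.3], 'joint_pos': [-5.4, 17.6, 76.7, 0.0, 85.8, -2.8], 'ft_force': [0.2, 0.2, 0.1], 'finger_gap': 85.2, 'grip_force': 0.0}
```

```bash
python3 -m handwheel '[[1,1.3,1.1,0,0,0,0],[1,1.3,1.05,2,0,0,0],[1,0,0,4,0,0,0],[1,0,0,4,0,0,0],[1,0,0,3,0,0,0],[1,0,0,2,0,0,0],[1,0,0,2,0,0,0],[1,0,0,1,0,0,0],[1,0,0,0,0,0,0]]' 50
python3 b.py
```

```text
time: 28.17
tool_pos: [681.2, 13.8, 1.3]
tcp_rot: [-179.8, -0.0, 87.3]
ft_force: [-0.2, 0.0, -1.6]
finger_gap: 85.5
grip_force: 0.0
box_white [([680.0, 21.2, -1.4], 0.62)]
0.78 [[237.0, 418.0], [245.0, 170.0], [412.0, 176.0], [404.0, 423.0]]
rect z30 [683.2  19.8] [104.   58.9] 85.6
box_blue []
{'time': 28.4, 'tool_pos': [685.5, 13.7, 6.3], 'tcp_rot': [179.8, 0.0, 87.4], 'joint_pos': [-3.1, 29.9, 80.2, -0.0, 69.7, -0.5], 'ft_force': [0.4, 0.1, 0.1], 'finger_gap': 85.0, 'grip_force': 0.0}
```

```bash
python3 -m handwheel '[[1,0.1,0,0.9,0,0,0],[1,0,0,0.5,0,0,0],[1,0,0,0,0,0,0],[-1,0,0,0,0,0,0],[-1,0,0,0,0,0,0],[-1,0,0,0,0,0,0],[-1,0,0,0,0,0,0],[-1,0,0,0,0,0,0]]' 50
python3 -m handwheel '[[-1,0,0,-1,0,0,0],[-1,0,0,-3,0,0,0],[-1,0,0,-4,0,0,0],[-1,0,0,-4,0,0,0],[-1,0,0,-4,0,0,0],[-1,0,0,-3,0,0,0],[-1,0,0,0,0,0,0]]' 50
python3 -c "
from h import *
to([447.2,-308.5,175],87.3)"
```

```text
time: 29.08
tool_pos: [684.1, 14.9, -10.1]
tcp_rot: [180.0, 0.0, 87.4]
ft_force: [0.2, -0.3, 1.4]
finger_gap: 57.8
grip_force: 54.8
time: 29.67
tool_pos: [688.2, 14.7, 190.7]
tcp_rot: [179.2, 0.0, 87.4]
ft_force: [1.3, -0.1, 1.1]
finger_gap: 57.9
grip_force: 54.7
{'time': 29.7, 'tool_pos': [688.2, 14.7, 190.7], 'tcp_rot': [179.2, 0.0, 87.4], 'joint_pos': [-3.0, 20.8, 72.0, 0.0, 86.4, -0.4], 'ft_force': [1.3, -0.1, 1.1], 'finger_gap': 57.9, 'grip_force': 54.7}
to [ 447.2 -308.5  175. ] shift cm [-33.39 -22.61   1.25] turn [0.014 0.    0.001]
```

```bash
python3 -m handwheel '[[-1,0,-3.7,0,0,0,0],[-1,0,-3.7,0,0,0,0],[-1,0,-3.7,0,0,0,0],[-1,-3.5,-2.5,0,0,0,0],[-1,-3.5,-2.5,0,0,0,0],[-1,-3.5,-2.5,0,0,0,0],[-1,-3.5,-2.5,0,0,0,0],[-1,-4,-1,0,0,0,0],[-1,-4,0,0,0,0,0],[-1,-4,0,0,0,0,0],[-1,-4,0,0,0,0,0],[-1,-3,0,0,0,0,0]]'
python3 -m handwheel '[[-1,0,0,0,0,0,0],[-1,0,0,0,0,0,0],[-1,0,0,0,0,0,0],[-1,0,0,0,0,0,0]]'
python3 - <<'E'
from h import *
to([447.2,-308.5,150],87.3)
p=snapshot('wrist')
for q in('box_white','box_blue'): print(q,[(np.round(x['location'],1).tolist(),round(x['conf'],2)) for x in place_of(p,q)[:2]])
E
```

```text
time: 30.67
tool_pos: [450.3, -303.4, 180.1]
tcp_rot: [180.0, 0.1, 87.3]
ft_force: [0.7, -0.2, -0.0]
finger_gap: 57.0
grip_force: 83.3
time: 31.0
tool_pos: [451.3, -299.3, 179.6]
tcp_rot: [-180.0, -0.0, 87.4]
ft_force: [0.1, 0.2, -1.8]
finger_gap: 56.6
grip_force: 83.3
{'time': 31.0, 'tool_pos': [451.3, -299.3, 179.6], 'tcp_rot': [-180.0, -0.0, 87.4], 'joint_pos': [-39.0, -0.6, 97.1, 0.0, 83.5, -36.4], 'ft_force': [0.1, 0.2, -1.8], 'finger_gap': 56.6, 'grip_force': 83.3}
to [ 447.2 -308.5  150. ] shift cm [-0.94 -0.37  2.96] turn [-0.    -0.     0.002]
box_white [([450.7, -267.4, 190.6], 0.81)]
box_blue []
```

Run:
```python
from h import *
p=snapshot('wrist'); save(p,'w8')
```

```text
(no output)
```

View pics/w8.png

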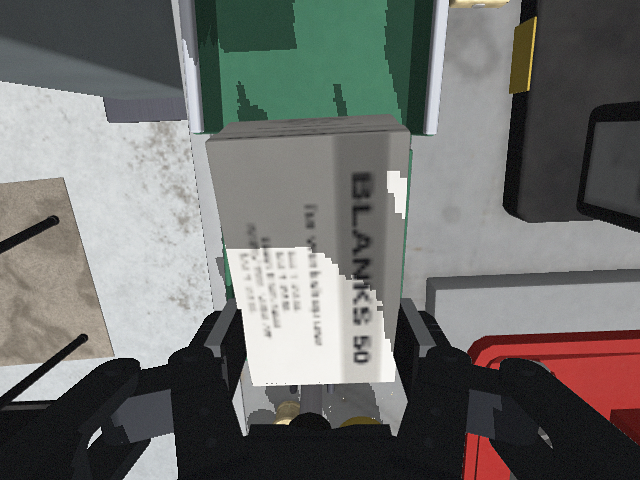

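The grip slackened: the white box has slid about 3 cm forward and tilted in the pads (top face corners 206,142 / 408,132 / 394,382 / 253,385). I'll work out its pose, set it back on free bench and regrasp.

Run:
```python
from h import *
p=snapshot('wrist'); s=st()
img=np.array([[206,142],[408,132],[394,382],[253,385]],float)
obj=np.array([[-29.5,50.5,30],[29.5,50.5,30],[29.5,-50.5,30],[-29.5,-50.5,30]],float)
ok,rv,tv=cv2.solvePnP(obj,img,np.array(p['intrinsics']),None)
Rb=np.array(p['R']).T@cv2.Rodrigues(rv)[0]; o=np.array(p['R']).T@(tv[:,0]-p['t'])
print('origin',np.round(o,1),'axes',np.round(Rb,2).tolist())
c=np.array([[x,y,z] for x in(-29.5,29.5) for y in(-50.5,50.5) for z in(0,30)])
print(np.round(c@Rb.T+o-np.array(s['tool_pos']),0).tolist())
```

```text
{'time': 31.2, 'tool_pos': [451.5, -299.6, 179.7], 'tcp_rot': [180.0, 0.0, 87.4], 'joint_pos': [-39.0, -0.6, 97.0, 0.0, 83.5, -36.4], 'ft_force': [-0.4, 0.0, -0.3], 'finger_gap': 56.8, 'grip_force': 83.3}
origin [ 452.2 -272.6  187.4] axes [[1.0, -0.01, -0.03], [0.0, 0.98, -0.2], [0.03, 0.2, 0.98]]
[[-28.0, -23.0, -3.0], [-29.0, -29.0, 26.0], [-29.0, 76.0, 17.0], [-30.0, 71.0, 46.0], [31.0, -22.0, -1.0], [30.0, -28.0, 28.0], [30.0, 77.0, 18.0], [29.0, 71.0, 48.0]]
```

```bash
python3 -m handwheel '[[-1,2.9,0.96,0,0,0,0],[-1,2.9,0.96,0,0,0,0],[-1,2.9,0.96,0,0,0,0],[-1,2.9,0.96,0,0,0,0],[-1,2.9,0.96,0,0,0,0],[-1,2.9,0.96,0,0,0,0],[-1,2.9,0.96,0,0,0,0],[-1,2.9,0.96,0,0,0,0],[-1,2.9,0.96,0,0,0,0],[-1,2.9,0.96,0,0,0,0],[-1,0,0,3,0,0,0],[-1,0,0,3,0,0,0]]' 60
python3 -m handwheel '[[-1,0,0,3,0,0,0],[-1,0,0,3,0,0,0],[-1,0,0,2,0,0,0],[-1,0,0,1.5,0,0,0],[-1,0,0,1,0,0,0],[-1,0,0,0.6,0,0,0],[-1,0,0,0,0,0,0]]' 40
```

```text
time: 32.25
tool_pos: [563.1, -13.2, 121.7]
tcp_rot: [179.6, 0.0, 87.6]
ft_force: [-0.0, -0.1, -2.5]
finger_gap: 56.7
grip_force: 83.8
time: 32.83
tool_pos: [559.7, -14.8, 7.6]
tcp_rot: [-179.9, -0.0, 87.4]
ft_force: [0.1, 0.6, -1.2]
finger_gap: 56.8
grip_force: 83.8
```

```bash
python3 -m handwheel '[[-1,0,0,0.3,0,0,0],[-1,0,0,0.3,0,0,0],[-1,0,0,0.2,0,0,0],[-1,0,0,0,0,0,0]]' 20
```

```text
time: 33.17
tool_pos: [560.8, -15.1, 0.9]
tcp_rot: [180.0, 0.0, 87.4]
ft_force: [0.6, 0.2, -1.0]
finger_gap: 57.0
grip_force: 83.8
```

```bash
python3 -m handwheel '[[-1,0,0,0.3,0,0,0],[-1,0,0,0.3,0,0,0],[-1,0,0,0,0,0,0]]' 20
python3 -m handwheel '[[0.2,0,0,0,0,0,0],[0.5,0,0,0,0,0,0],[0.5,0,0,0,0,0,0],[1,0,0,0,0,0,0],[1,0,0,-1,0,0,0],[1,0,0,-2,0,0,0],[1,0,0,-2,0,0,0],[1,0,0,0,0,0,0],[1,0,0,0,0,0,0]]' 50
python3 b.py
```

```text
time: 33.42
tool_pos: [562.6, -14.7, -2.3]
tcp_rot: [179.8, -0.0, 87.4]
ft_force: [-7.0, 2.6, 18.6]
finger_gap: 56.8
grip_force: 86.5
time: 34.17
tool_pos: [562.0, -15.3, 46.6]
tcp_rot: [179.8, 0.0, 87.4]
ft_force: [0.8, 0.0, -0.3]
finger_gap: 85.4
grip_force: 0.0
box_white [([562.1, 10.6, -0.6], 0.76)]
0.63 [[254.0, 126.0], [384.0, 125.0], [386.0, 327.0], [256.0, 328.0]]
rect z30 [563.6   8.3] [101.2  59.2] 88.0
box_blue []
0.2 [[324.0, 429.0], [326.0, 353.0], [394.0, 354.0], [393.0, 430.0]]
rect z30 [581.5 -83.9] [49.7 38.7] 86.9
{'time': 34.4, 'tool_pos': [559.5, -15.0, 43.4], 'tcp_rot': [-179.9, -0.0, 87.4], 'joint_pos': [-6.8, 9.8, 101.0, -0.0, 69.3, -4.1], 'ft_force': [0.4, -0.1, 0.4], 'finger_gap': 85.8, 'grip_force': 0.0}
```

View pics/wb.png

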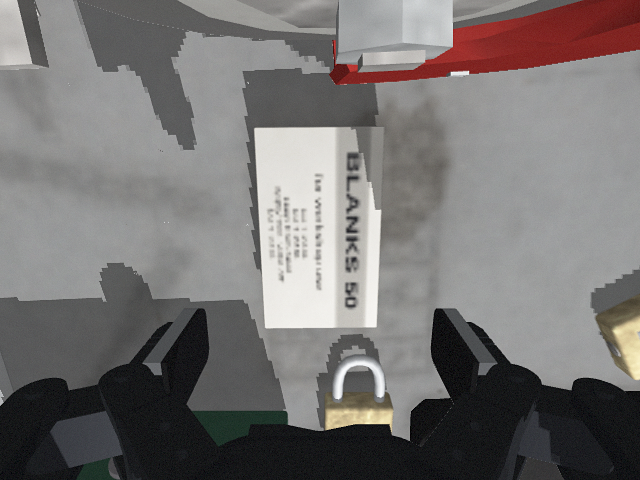

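White lies flat at (320,227); regrasp at its centre.

```bash
python3 -m handwheel '[[1,2.2,0.25,0.5,0,0,0],[1,0,0,1.5,0,0,0],[1,0,0,1.5,0,0,0],[1,0,0,1.2,0,0,0],[1,0,0,0.5,0,0,0],[1,0,0,0,0,0,0],[-1,0,0,0,0,0,0],[-1,0,0,0,0,0,0],[-1,0,0,0,0,0,0],[-1,0,0,0,0,0,0],[-1,0,0,0,0,0,0],[-1,0,0,0,0,0,0]]' 70
python3 -m handwheel '[[-1,0,0,-1,0,0,0],[-1,0,0,-3,0,0,0],[-1,0,0,-4,0,0,0],[-1,0,0,-4,0,0,0],[-1,0,0,-4,0,0,0],[-1,0,0,-2,0,0,0],[-1,0,0,0,0,0,0]]' 70
python3 -c "
from h import *
to([447.2,-307,170],87.3)"
```

```text
time: 35.42
tool_pos: [565.3, 6.6, -6.0]
tcp_rot: [179.9, 0.0, 87.4]
ft_force: [0.2, -0.3, 6.4]
finger_gap: 57.1
grip_force: 76.3
time: 36.0
tool_pos: [567.5, 6.6, 180.4]
tcp_rot: [179.4, 0.0, 87.4]
ft_force: [1.3, -0.7, -1.3]
finger_gap: 57.3
grip_force: 75.6
{'time': 36.0, 'tool_pos': [567.5, 6.6, 180.4], 'tcp_rot': [179.4, 0.0, 87.4], 'joint_pos': [-4.5, 2.8, 93.6, 0.0, 83.0, -1.9], 'ft_force': [1.3, -0.7, -1.3], 'finger_gap': 57.3, 'grip_force': 75.6}
to [ 447.2 -307.   170. ] shift cm [-31.88 -10.59   0.94] turn [0.011 0.    0.001]
```

```bash
python3 -m handwheel '[[-1,-2.64,-0.87,0,0,0,0],[-1,-2.64,-0.87,0,0,0,0],[-1,-2.64,-0.87,0,0,0,0],[-1,-2.64,-0.87,0,0,0,0],[-1,-2.64,-0.87,0,0,0,0],[-1,-2.64,-0.87,0,0,0,0],[-1,-2.64,-0.87,0,0,0,0],[-1,-2.64,-0.87,0,0,0,0],[-1,-2.64,-0.87,0,0,0,0],[-1,-2.64,-0.87,0,0,0,0],[-1,-2.64,-0.87,0,0,0,0],[-1,-2.64,-0.87,0,0,0,0]]'
python3 -m handwheel '[[-1,0,0,0,0,0,0],[-1,0,0,0,0,0,0],[-1,0,0,0,0,0,0]]'
python3 - <<'E'
from h import *
to([447.2,-306.5,100],87.3)
p=snapshot('wrist'); save(p,'w9')
for q in('box_white','box_blue'): print(q,[(np.round(x['location'],1).tolist(),round(x['conf'],2)) for x in place_of(p,q)[:2]])
t=trace(p,'box_white')
if t:
    c=max(cv2.findContours(t[0]['pixels'].astype(np.uint8),0,2)[0],key=cv2.contourArea)
    z=sense()['tool_pos'][2]+41
    W=np.array([plane(p,x,z)[:2] for x in c[:,0,:]],np.float32); r=cv2.minAreaRect(W); print(np.round(r[0],1),np.round(r[1],1),r[2], W[:,1].max())
E
```

```text
time: 37.0
tool_pos: [443.7, -305.5, 171.7]
tcp_rot: [-179.9, -0.1, 87.4]
ft_force: [0.2, 0.5, -1.6]
finger_gap: 57.2
grip_force: 75.5
time: 37.25
tool_pos: [444.7, -304.3, 171.8]
tcp_rot: [-179.9, -0.1, 87.3]
ft_force: [0.5, 1.5, -0.8]
finger_gap: 57.1
grip_force: 75.5
{'time': 37.2, 'tool_pos': [444.7, -304.3, 171.8], 'tcp_rot': [-179.9, -0.1, 87.3], 'joint_pos': [-39.9, -0.6, 97.9, 0.0, 82.8, -37.2], 'ft_force': [0.5, 1.5, -0.8], 'finger_gap': 57.1, 'grip_force': 75.5}
to [ 447.2 -306.5  100. ] shift cm [-0.22  0.27  7.18] turn [-0.001 -0.001  0.   ]
box_white [([444.7, -301.4, 176.3], 0.62)]
box_blue []
[ 445.1 -295.7] [94.8 56.3] 87.53228759765625 -247.61784
```

```bash
python3 -m handwheel '[[-1,-0.3,0.25,2,0,0,0],[-1,0,0,2.5,0,0,0],[-1,0,0,2.5,0,0,0],[-1,0,0,2,0,0,0],[-1,0,0,1.5,0,0,0],[-1,0,0,1.2,0,0,0],[-1,0,0,0.8,0,0,0],[-1,0,0,0.3,0,0,0],[-1,0,0,0,0,0,0]]'
python3 -m handwheel '[[-1,0,0,0.2,0,0,0],[-1,0,0,0.2,0,0,0],[-1,0,0,0,0,0,0]]'
```

```text
time: 38.2
tool_pos: [447.5, -307.7, 44.3]
tcp_rot: [-180.0, -0.0, 87.4]
ft_force: [-0.1, 0.2, -0.9]
finger_gap: 56.8
grip_force: 75.5
time: 38.45
tool_pos: [447.9, -308.3, 41.1]
tcp_rot: [179.9, 0.0, 87.4]
ft_force: [-0.1, -0.5, -1.2]
finger_gap: 56.9
grip_force: 75.5
```

```bash
python3 -m handwheel '[[-1,0,0,0.2,0,0,0],[-1,0,0,0.2,0,0,0],[-1,0,0,0,0,0,0]]'
```

```text
time: 38.7
tool_pos: [447.5, -308.0, 36.4]
tcp_rot: [180.0, 0.0, 87.4]
ft_force: [0.1, -1.0, -2.0]
finger_gap: 57.2
grip_force: 75.5
```

```bash
python3 -m handwheel '[[-1,0,0,0.2,0,0,0],[-1,0,0,0.15,0,0,0],[-1,0,0,0,0,0,0]]'
```

```text
time: 38.95
tool_pos: [447.7, -308.2, 36.3]
tcp_rot: [-180.0, 0.0, 87.4]
ft_force: [-12.8, 9.6, 29.0]
finger_gap: 57.0
grip_force: 78.8
```

```bash
python3 -m handwheel '[[-1,0,0,-0.15,0,0,0],[0.5,0,0,0,0,0,0],[0.5,0,0,0,0,0,0],[0.5,0,0,0,0,0,0],[0.5,0,0,-1,0,0,0],[0.5,0,0,-3,0,0,0],[1,0,0,-4,0,0,0],[1,0,0,-4,0,0,0],[1,0,0,-3,0,0,0],[1,0,0,0,0,0,0],[1,0,0,0,0,0,0]]' 20
python3 - <<'E'
from h import *
p=snapshot('wrist'); save(p,'w10')
for q in('box_white','box_blue','clamp_pivot'): print(q,[(np.round(x['location'],1).tolist(),round(x['conf'],2)) for x in place_of(p,q)[:2]])
t=trace(p,'box_white')
c=max(cv2.findContours(t[0]['pixels'].astype(np.uint8),0,2)[0],key=cv2.contourArea)
W=np.array([plane(p,x,72)[:2] for x in c[:,0,:]],np.float32); r=cv2.minAreaRect(W); print(np.round(r[0],1),np.round(r[1],1),r[2])
p=snapshot('scene'); save(p,'s4')
for q in('clamp_knob','box_white','flap_knob','bay'): print(q,[(np.round(x['location'],1).tolist(),round(x['conf'],2)) for x in place_of(p,q)[:2]])
to([440,-440,225],87.3)
E
```

```text
time: 39.87
tool_pos: [449.0, -309.2, 188.1]
tcp_rot: [179.7, 0.2, 87.4]
ft_force: [0.5, 0.2, -0.7]
finger_gap: 85.0
grip_force: 0.0
box_white [([444.6, -305.3, 40.2], 0.83), ([441.3, -386.8, 102.7], 0.45)]
box_blue []
clamp_pivot [([441.9, -386.1, 101.0], 0.72)]
[ 447.8 -306.3] [103.6  59.7] 87.95272064208984
clamp_knob [([441.5, -437.4, 156.6], 0.86)]
box_white [([448.7, -306.0, 39.7], 0.79)]
flap_knob [([458.4, -75.3, 46.4], 0.83)]
bay [([445.4, -303.9, 14.4], 0.92)]
{'time': 40.4, 'tool_pos': [447.2, -307.8, 183.9], 'tcp_rot': [-179.9, -0.0, 87.4], 'joint_pos': [-39.9, -0.5, 96.5, -0.0, 84.0, -37.3], 'ft_force': [0.3, -0.7, -0.4], 'finger_gap': 85.9, 'grip_force': 0.0}
to [ 440 -440  225] shift cm [-13.24  -0.12  -4.12] turn [-0.001 -0.001  0.001]
```

View pics/w10.png

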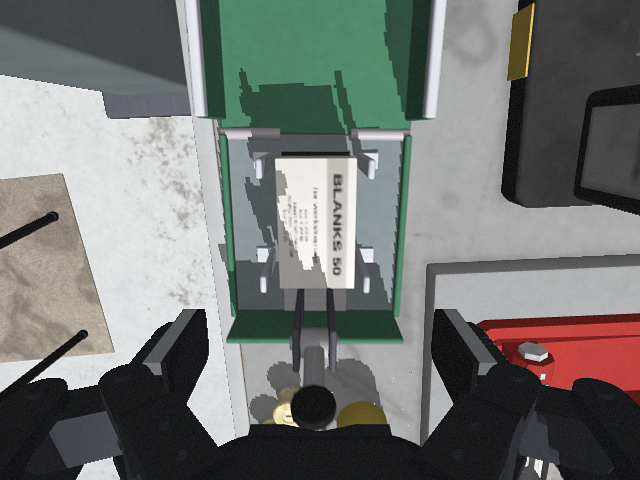

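White sits flat on blue within the guides (275–355, 157–289). Now back to the clamp knob.

```bash
python3 -m handwheel '[[1,0,0,-4,0,0,0],[1,-3,0,-0.5,0,0,0],[1,-4,0,0,0,0,0],[1,-4,0,0,0,0,0],[1,-1.8,0,0,0,0,0],[1,0,0,2,0,0,0],[1,0,0,3,0,0,0],[1,0,0,3,0,0,0],[1,0,0,2.2,0,0,0],[1,0,0,0,0,0,0],[1,0,0,0,0,0,0]]' 20
python3 -m handwheel '[[-1,0,0,0,0,0,0],[-1,0,0,0,0,0,0],[-1,0,0,0,0,0,0],[-1,0,0,0,0,0,0],[-1,0,0,0,0,0,0],[-1,0,0,0,0,0,0],[-1,0,0,0,0,0,0]]' 20
python3 - <<'E'
from h import *
s=st()
Y,Z=s['tool_pos'][1]+384.5,s['tool_pos'][2]+33-105
r=np.hypot(Y,Z);a0=np.arctan2(Z,Y);print(r,a0,'clamp',a0-.5174)
a=np.linspace(.5174+1.79,.5174-0.02,25)
print(np.round(np.c_[np.diff(74.8*np.cos(a)),-np.diff(74.8*np.sin(a))]/10,2).tolist())
E
```

```text
time: 41.28
tool_pos: [440.7, -434.8, 126.0]
tcp_rot: [-179.8, -0.2, 87.4]
ft_force: [0.1, 0.2, 1.1]
finger_gap: 85.3
grip_force: 0.0
time: 41.87
tool_pos: [439.8, -436.5, 129.4]
tcp_rot: [-179.8, 0.1, 87.3]
ft_force: [-13.0, 3.8, 10.4]
finger_gap: 26.3
grip_force: 19.4
{'time': 41.9, 'tool_pos': [439.8, -436.5, 129.4], 'tcp_rot': [-179.8, 0.1, 87.3], 'joint_pos': [-49.4, 13.5, 87.3, -0.2, 79.3, -46.7], 'ft_force': [-13.0, 3.8, 10.4], 'finger_gap': 26.3, 'grip_force': 19.4}
77.42151256684178 2.307151005545992 clamp 1.789751005545992
[[0.43, -0.36], [0.46, -0.33], [0.48, -0.29], [0.5, -0.26], [0.52, -0.22], [0.54, -0.18], [0.55, -0.14], [0.56, -0.1], [0.56, -0.05], [0.56, -0.01], [0.56, 0.03], [0.56, 0.07], [0.55, 0.12], [0.54, 0.16], [0.53, 0.2], [0.51, 0.24], [0.49, 0.27], [0.47, 0.31], [0.45, 0.35], [0.42, 0.38], [0.39, 0.41], [0.36, 0.44], [0.32, 0.46], [0.29, 0.49]]
```

```bash
python3 -m handwheel '[[-1,0.43,0,-0.36,0,0,0],[-1,0.46,0,-0.33,0,0,0],[-1,0.48,0,-0.29,0,0,0],[-1,0.50,0,-0.26,0,0,0],[-1,0.52,0,-0.22,0,0,0],[-1,0.54,0,-0.18,0,0,0],[-1,0.55,0,-0.14,0,0,0],[-1,0.56,0,-0.10,0,0,0],[-1,0.56,0,-0.05,0,0,0],[-1,0.56,0,-0.01,0,0,0],[-1,0.56,0,0.03,0,0,0],[-1,0.56,0,0.07,0,0,0]]' 20
python3 -m handwheel '[[-1,0.55,0,0.12,0,0,0],[-1,0.54,0,0.16,0,0,0],[-1,0.53,0,0.20,0,0,0],[-1,0.51,0,0.24,0,0,0],[-1,0.49,0,0.27,0,0,0],[-1,0.47,0,0.31,0,0,0],[-1,0.45,0,0.35,0,0,0],[-1,0.42,0,0.38,0,0,0],[-1,0.39,0,0.41,0,0,0],[-1,0.36,0,0.44,0,0,0],[-1,0,0,0,0,0,0]]' 20
python3 - <<'E'
from h import *
s=st()
Y,Z=s['tool_pos'][1]+384.5,s['tool_pos'][2]+33-105; print('clamp',np.arctan2(Z,Y)-.5174)
p=snapshot('scene')
for q in('clamp_knob','clamp_foot'): print(q,[(np.round(x['location'],1).tolist(),round(x['conf'],2)) for x in place_of(p,q)[:2]])
E
```

```text
time: 42.87
tool_pos: [443.0, -373.5, 146.7]
tcp_rot: [-179.9, 0.1, 87.3]
ft_force: [-8.2, 0.7, 3.7]
finger_gap: 26.2
grip_force: 20.4
time: 43.78
tool_pos: [445.5, -324.6, 116.3]
tcp_rot: [-179.8, -0.1, 87.4]
ft_force: [-6.7, 3.2, 1.2]
finger_gap: 26.4
grip_force: 21.5
{'time': 43.8, 'tool_pos': [445.5, -324.6, 116.3], 'tcp_rot': [-179.8, -0.1, 87.4], 'joint_pos': [-41.4, 3.9, 99.3, -0.0, 77.0, -38.8], 'ft_force': [-6.7, 3.2, 1.2], 'finger_gap': 26.4, 'grip_force': 21.5}
clamp 0.11945099984734064
clamp_knob [([446.7, -328.7, 151.5], 0.83), ([448.0, -304.4, 40.9], 0.73)]
clamp_foot [([444.1, -307.9, 98.6], 0.5)]
```

```bash
python3 -m handwheel '[[-1,0.32,0,0.46,0,0,0],[-1,0.29,0,0.49,0,0,0],[-1,0.1,0,0.25,0,0,0],[-1,0,0,0,0,0,0]]' 20
python3 -m handwheel '[[1,0,0,0,0,0,0],[1,0,0,0,0,0,0],[1,0,0,0,0,0,0],[1,0,0,0,0,0,0],[1,0,0,-2,0,0,0],[1,0,0,-4,0,0,0],[1,0,0,-4,0,0,0],[1,2,0,0,0,0,0],[1,4,0,0,0,0,0],[1,4,0,0,0,0,0],[1,4,0,0,0,0,0],[1,4,0,0,0,0,0]]' 20
python3 - <<'E'
from h import *
p=snapshot('scene');save(p,'s5')
for q in('clamp_knob','clamp_foot','box_white','flap_knob'): print(q,[(np.round(x['location'],1).tolist(),round(x['conf'],2)) for x in place_of(p,q)[:2]])
p=snapshot('wrist')
for q in('clamp_knob','box_white','flap_knob'): print(q,[(np.round(x['location'],1).tolist(),round(x['conf'],2)) for x in place_of(p,q)[:2]])
to([458,-74.5,130],87.3)
E
```

```text
time: 44.27
tool_pos: [445.8, -317.8, 104.4]
tcp_rot: [-179.8, -0.1, 87.4]
ft_force: [-4.7, 2.5, 2.1]
finger_gap: 26.9
grip_force: 21.7
time: 45.27
tool_pos: [455.2, -137.8, 205.6]
tcp_rot: [179.9, 0.0, 87.3]
ft_force: [1.6, -0.3, 0.3]
finger_gap: 85.5
grip_force: 0.0
clamp_knob [([449.8, -317.2, 137.9], 0.79)]
clamp_foot [([445.6, -312.6, 79.3], 0.43)]
box_white [([447.8, -302.8, 40.7], 0.97)]
flap_knob [([457.8, -76.4, 48.9], 0.72)]
clamp_knob []
box_white [([445.3, -304.9, 40.5], 0.91)]
flap_knob [([461.2, -71.9, 44.7], 0.89)]
{'time': 45.7, 'tool_pos': [455.2, -140.3, 205.2], 'tcp_rot': [-180.0, 0.0, 87.3], 'joint_pos': [-23.3, -11.9, 104.8, -0.0, 87.0, -20.6], 'ft_force': [-0.3, -0.3, 1.6], 'finger_gap': 85.9, 'grip_force': 0.0}
to [458.  -74.5 130. ] shift cm [ 6.59 -0.03  7.51] turn [-0.     0.    -0.001]
```

View pics/s5.png

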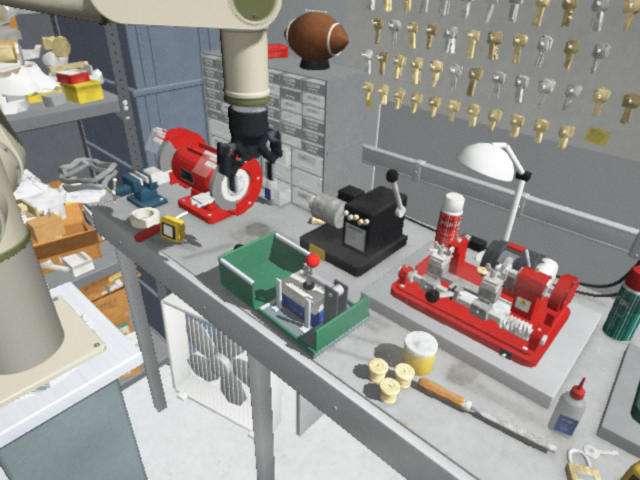

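Clamp foot rests on the stack (red knob 313,261), flap still down. Grip the flap knob and push it shut along the arc.

```bash
python3 -m handwheel '[[1,3.3,0,0,0,0,0],[1,3.4,0.1,2,0,0,0],[1,0,0,4,0,0,0],[1,0,0,4,0,0,0],[1,0,0,4,0,0,0],[1,0,0,3,0,0,0],[1,0,0,1.5,0,0,0],[1,0,0,0.8,0,0,0],[1,0,0,0,0,0,0]]' 30
python3 -m handwheel '[[-1,0,0,0,0,0,0],[-1,0,0,0,0,0,0],[-1,0,0,0,0,0,0],[-1,0,0,0,0,0,0],[-1,0,0,0,0,0,0],[-1,0,0,0,0,0,0],[-1,0,0,0,0,0,0]]' 30
python3 - <<'E'
from h import *
s=st()
Y,Z=s['tool_pos'][1]+239.5,s['tool_pos'][2]+34-12;print(np.hypot(Y,Z),np.arctan2(Y,Z))
o=np.arctan2(35,168);r=171.6
a=np.linspace(np.pi/2-o,-o-0.03,31); d=np.c_[np.diff(r*np.sin(a)),-np.diff(r*np.cos(a))]/10
for k in(0,10,20): print(np.round(d[k:k+10],2).tolist())
E
```

```text
time: 46.47
tool_pos: [457.7, -72.6, 10.2]
tcp_rot: [-179.8, -0.0, 87.3]
ft_force: [0.4, -0.7, -0.1]
finger_gap: 85.5
grip_force: 0.0
time: 47.05
tool_pos: [458.7, -72.4, 13.1]
tcp_rot: [-179.9, 0.0, 87.4]
ft_force: [-9.4, -0.2, 10.8]
finger_gap: 25.9
grip_force: 29.0
{'time': 47.0, 'tool_pos': [458.7, -72.4, 13.1], 'tcp_rot': [-179.9, 0.0, 87.4], 'joint_pos': [-15.3, -2.1, 117.1, -0.0, 65.0, -12.6], 'ft_force': [-9.4, -0.2, 10.8], 'finger_gap': 25.9, 'grip_force': 29.0}
170.71169192399742 1.3635561009375097
[[-0.21, -0.89], [-0.26, -0.88], [-0.3, -0.86], [-0.35, -0.85], [-0.39, -0.83], [-0.44, -0.8], [-0.48, -0.78], [-0.52, -0.75], [-0.56, -0.72], [-0.6, -0.69]]
[[-0.63, -0.66], [-0.67, -0.63], [-0.7, -0.59], [-0.73, -0.55], [-0.76, -0.51], [-0.79, -0.47], [-0.81, -0.43], [-0.83, -0.38], [-0.85, -0.34], [-0.87, -0.29]]
[[-0.88, -0.25], [-0.89, -0.2], [-0.9, -0.15], [-0.91, -0.1], [-0.91, -0.05], [-0.92, -0.0], [-0.91, 0.04], [-0.91, 0.09], [-0.9, 0.14], [-0.9, 0.19]]
```

```bash
python3 -m handwheel '[[-1,-0.21,0,-0.89,0,0,0],[-1,-0.26,0,-0.88,0,0,0],[-1,-0.30,0,-0.86,0,0,0],[-1,-0.35,0,-0.85,0,0,0],[-1,-0.39,0,-0.83,0,0,0],[-1,-0.44,0,-0.80,0,0,0],[-1,-0.48,0,-0.78,0,0,0],[-1,-0.52,0,-0.75,0,0,0],[-1,-0.56,0,-0.72,0,0,0],[-1,-0.60,0,-0.69,0,0,0]]' 30
python3 -m handwheel '[[-1,-0.63,0,-0.66,0,0,0],[-1,-0.67,0,-0.63,0,0,0],[-1,-0.70,0,-0.59,0,0,0],[-1,-0.73,0,-0.55,0,0,0],[-1,-0.76,0,-0.51,0,0,0],[-1,-0.79,0,-0.47,0,0,0],[-1,-0.81,0,-0.43,0,0,0],[-1,-0.83,0,-0.38,0,0,0],[-1,-0.85,0,-0.34,0,0,0],[-1,-0.87,0,-0.29,0,0,0]]'
python3 -m handwheel '[[-1,-0.88,0,-0.25,0,0,0],[-1,-0.89,0,-0.20,0,0,0],[-1,-0.90,0,-0.15,0,0,0],[-1,-0.91,0,-0.10,0,0,0],[-1,-0.91,0,-0.05,0,0,0],[-1,-0.92,0,0,0,0,0],[-1,-0.91,0,0.04,0,0,0],[-1,-0.91,0,0.09,0,0,0]]'
```

```text
time: 47.88
tool_pos: [456.5, -113.5, 93.1]
tcp_rot: [-179.9, -0.0, 87.4]
ft_force: [-5.7, 0.3, -5.2]
finger_gap: 26.2
grip_force: 29.7
time: 48.72
tool_pos: [452.5, -189.8, 141.5]
tcp_rot: [-179.8, -0.1, 87.4]
ft_force: [-8.1, 2.3, -0.8]
finger_gap: 26.0
grip_force: 30.2
time: 49.38
tool_pos: [448.9, -262.7, 148.3]
tcp_rot: [-179.8, -0.0, 87.3]
ft_force: [-12.6, 2.2, 5.5]
finger_gap: 25.2
grip_force: 28.9
```

Continue to the stop, feeling for it.

```bash
python3 -m handwheel '[[-1,-0.6,0,0.12,0,0,0],[-1,-0.6,0,0.13,0,0,0],[-1,-0.3,0,0.08,0,0,0],[-1,0,0,0,0,0,0],[-1,0,0,0,0,0,0]]'
python3 - <<'E'
from h import *
p=snapshot('scene')
for q in('flap_knob','clamp_knob'): print(q,[(np.round(x['location'],1).tolist(),round(x['conf'],2)) for x in place_of(p,q)[:2]])
E
```

```text
time: 49.8
tool_pos: [448.1, -278.8, 145.9]
tcp_rot: [-179.9, 0.1, 87.3]
ft_force: [-15.9, -1.0, 8.0]
finger_gap: 23.5
grip_force: 28.0
flap_knob [([449.1, -267.7, 177.8], 0.63)]
clamp_knob [([446.9, -320.3, 136.3], 0.61)]
```

```bash
python3 -m handwheel '[[-1,-0.4,0,0.1,0,0,0],[-1,-0.2,0,0,0,0,0],[-1,0,0,0,0,0,0],[-1,0,0,0,0,0,0]]'
python3 -m handwheel '[[1,0,0,0,0,0,0],[1,0,0,0,0,0,0],[1,0,0,0,0,0,0],[1,0,0,0,0,0,0],[1,0,0,-2,0,0,0],[1,0,0,-4,0,0,0],[1,0,0,-3,0,0,0],[1,2.5,0,0,0,0,0],[1,3.5,0,0,0,0,0],[1,0,0,0,0,0,0],[1,0,0,0,0,0,0]]'
python3 - <<'E'
from h import *
st()
for n in('wrist','scene','top'):
    p=snapshot(n); save(p,'f_'+n)
    for q in('flap_knob','clamp_knob'): print(n,q,[(np.round(x['location'],1).tolist(),round(x['conf'],2)) for x in place_of(p,q)[:2]])
E
```

```text
time: 50.28
tool_pos: [448.0, -284.6, 144.9]
tcp_rot: [-179.9, 0.1, 87.3]
ft_force: [-14.9, -1.4, 7.0]
finger_gap: 22.4
grip_force: 27.0
time: 51.2
tool_pos: [453.0, -221.7, 233.8]
tcp_rot: [179.9, 0.0, 87.5]
ft_force: [0.1, -0.9, 0.8]
finger_gap: 85.2
grip_force: 0.0
{'time': 51.2, 'tool_pos': [453.0, -221.7, 233.8], 'tcp_rot': [179.9, 0.0, 87.5], 'joint_pos': [-31.9, -8.1, 98.5, 0.0, 89.5, -29.4], 'ft_force': [0.1, -0.9, 0.8], 'finger_gap': 85.2, 'grip_force': 0.0}
wrist flap_knob [([449.7, -269.1, 181.4], 0.89)]
wrist clamp_knob [([446.1, -321.4, 140.5], 0.8)]
scene flap_knob [([447.0, -270.8, 180.1], 0.98)]
scene clamp_knob [([448.4, -317.2, 139.5], 0.6)]
top flap_knob []
top clamp_knob [([443.8, -310.8, -3.8], 0.54)]
```

Run:
```python
import cv2
i=cv2.imread('pics/f_scene.png')[190:370,220:400]; j=cv2.imread('pics/f_wrist.png')
cv2.imwrite('pics/f.png',cv2.hconcat([cv2.resize(i,(400,400)),cv2.resize(j,(400,400))]))
```

```text
(no output)
```

View pics/f.png

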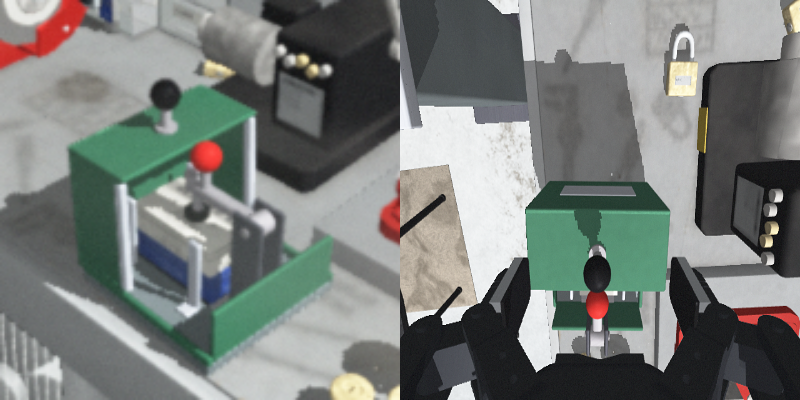

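The flap looks shut (knob ≈ y −270, nominal −274.5), but I'll give the knob a definite push with closed fingers until it resists.

```bash
python3 -m handwheel '[[-1,0,-0.35,0,0,0,0],[-1,0,0,2,0,0,0],[-1,0,0,2,0,0,0],[-1,0,0,2,0,0,0],[-1,0,0,1.6,0,0,0],[-1,0,0,1,0,0,0],[-1,-0.8,0,0,0,0,0],[-1,-0.8,0,0,0,0,0],[-1,-0.4,0,0,0,0,0],[-1,-0.3,0,0,0,0,0],[-1,-0.3,0,0,0,0,0]]' 30
python3 -m handwheel '[[-1,-0.3,0,0,0,0,0],[-1,-0.2,0,0,0,0,0],[-1,0,0,0,0,0,0]]'
```

```text
time: 52.57
tool_pos: [448.2, -249.7, 148.2]
tcp_rot: [179.9, 0.0, 87.3]
ft_force: [0.2, 0.1, -0.4]
finger_gap: -0.1
grip_force: 0.4
time: 52.82
tool_pos: [448.2, -251.1, 147.9]
tcp_rot: [180.0, -0.3, 87.4]
ft_force: [-0.5, 16.2, 8.0]
finger_gap: -0.3
grip_force: 7.9
```

It resists firmly (16 N) at the stop. Back off and check.

```bash
python3 -m handwheel '[[-1,1,0,0,0,0,0],[-1,2,0,0,0,0,0],[-1,3,0,-2,0,0,0],[-1,3,0,-4,0,0,0],[-1,2,0,-4,0,0,0],[-1,0,0,-4,0,0,0],[-1,0,0,0,0,0,0],[-1,0,0,0,0,0,0],[-1,0,0,0,0,0,0]]'
python3 - <<'E'
from h import *
p=snapshot('scene')
for q in('flap_knob','clamp_knob','box_white','box_blue','tin','tape_measure'): print(q,[(np.round(x['location'],1).tolist(),round(x['conf'],2)) for x in place_of(p,q)[:1]])
p=snapshot('wrist'); print(place_of(p,'flap_knob')[:1],place_of(p,'padlock')[:1])
E
```

```text
time: 53.57
tool_pos: [452.5, -150.4, 278.0]
tcp_rot: [179.9, 0.0, 87.4]
ft_force: [-0.1, -0.1, -0.6]
finger_gap: -0.2
grip_force: 0.0
flap_knob [([448.8, -277.9, 178.6], 0.67)]
clamp_knob [([449.9, -319.2, 138.9], 0.72)]
box_white [([450.6, -307.4, 42.0], 0.71)]
box_blue [([447.5, -310.3, 10.2], 0.71)]
tin [([485.8, -549.0, 5.8], 0.63)]
tape_measure []
[{'location': [450.8, -279.3, 176.1], 'conf': 0.58}] [{'location': [578.4, -105.6, 0.9], 'conf': 0.96}]
```

Knob is now at y ≈ −278, fully shut; everything is in place.

```bash
python3 -c "
from bench import hand_in
print(hand_in())"
```

```text
the job is handed in; nothing more can be done
None
```

I handed the job in at about 54 s: only the white and blue boxes were found, and they are stacked flat in the bay with the clamp foot down on them and the flap pushed shut to its stop; `hand_in()` returned no verdict.

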